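Fit the spread retaining ring at the spindle groove

TASK

Lift the upside-down enamel mug off the spindle stand and set it down, still upside down, on the bare worktop beside the stand. Then take the snap-ring pliers out of their holder with the handles squeezed so that the ring on their tips is spread wide, slide the ring down over the spindle until it is level with the groove, and finish there while still holding: pliers squeezed and upright, ring around the groove, carried by the gripper alone. Leave the small dish where it is, and do not tip the mug over.

Things in the scene. Friction and masses are not known exactly. Their poses are not given: they have to be found in the camera images.
- mug: white enamel mug standing upside down, as a dust cover, over the spindle: 92 mm in diameter, 102 mm high, about 0.19 kg, closed end on top, hollow inside (80 mm wide). Origin: on the closed end, 17.6 mm from the cup's axis towards the handle; own z points down while upside down; own -y points to the handle
- mug_mouth (a point): centre of the mug's open mouth, on the cup's axis, in the plane of the rim (it now faces down, 10 mm above the worktop, on the stand's plate; at worktop height when the mug stands on the worktop)
- mug_handle (a point): point to pinch on the mug's D-shaped handle, 71 mm out from the cup's axis and 66 mm above the rim: the upper outer corner of the D as it now stands. The handle is 8 mm thick across (tangentially), sticks out of the wall from 44 to 82 mm from the axis, and its D spans 15 to 86 mm above the rim; the mug's closed end is 36 mm higher than this point
- stand: spindle stand, fixed: round aluminium plate of 124 mm diameter, 10 mm thick, origin on its axis at the worktop; on it a hub (34 mm diameter, up to 28 mm) and an upright steel spindle of 24 mm diameter with one groove, hidden under the mug at first. Beware of the pipette rack to its right: 0.27 m high, x 0.49 to 0.79, y -0.25 to 0.035
- spindle_top (a point): top end of the spindle on its axis, 72 mm above the worktop; the top 6 mm taper to 14 mm diameter
- groove (a point): centre of the spindle's groove on its axis, 39 mm above the worktop; the groove is 10 mm high (34 to 44 mm) and 19 mm in diameter
- holder: pliers holder, fixed: aluminium plate 90 x 100 x 10 mm, origin at the centre of its underside; two posts 60 mm apart along its own y, 22 x 10 mm thick, at own x = +12 mm; the cross-bar of the pliers lies in 10 mm deep, 11 mm wide notches at the post tops, 108 mm above the worktop; the pliers lift straight up
- pliers: snap-ring pliers upright in the holder, tips down, 0.18 kg. Origin: centre of the spread steel ring caught on their tips, mid-thickness (35 mm above the worktop in the holder). Own z up; the handles lie side by side along own y, in the plane x = +22 mm. Ring 4 mm thick; fully spread 31 mm inside, 39 mm outside, lugs out to x = +25, y = +-19 mm; at rest too narrow (20 mm) for the spindle
- pliers_grip (a point): point midway between the two pliers handles, 150 mm above the ring and 22 mm from the ring's centre along own x. Here the handles measure 66 mm over their outer faces at rest and about 43 mm fully squeezed; the black grips are 12 mm wide (x) and 56 mm long, ending 28 mm above and below this point
- grip_left (a joint): turn of each pliers handle about the pivot (the two are geared together, and to the ring): 0 at rest (sprung shut ring), 0.158 rad fully squeezed at a hard stop, ring fully spread. Squeezing takes about 6 N at first and 14 N at the stop; a grip of 25 to 35 N holds it at the stop
- petri_dish_3: small covered round dish, 61 mm diameter, 15 mm high, a bystander; origin at the centre of its underside. The worktop between x = 0.63 and 0.74, y = 0.22 and 0.32 is always bare: room for the mug
- pliers_pivot (a point): pivot of the pliers, 78 mm above the ring and 22 mm from its centre along own x; a cross-bar 72 mm long (along y), 8 mm thick and 10 mm high passes through it. The jaws hang from here to 4 mm below the ring
Not all that is in view belongs to the job. Leave any brown look-alike of the mug alone.

How it is judged:
On the way, in this order (a step that is already met when the one before it is completed fails the run):
1. the mug stands upside down on the worktop beside the stand, let go (height (world z) of mug_mouth below 0.004 m and angle between mug's own z axis and vertical above 3.04 rad and horizontal distance between mug_mouth and stand above 0.1 m and contact force between the fingers and mug below 0.2 N), for 0.2 s.
2. the pliers are out of the holder with the ring spread, higher than the spindle (height (world z) of pliers above 0.072 m and value of joint grip_left above 0.12 rad and contact force between pliers and holder below 0.2 N), for 0.1 s.
At the end, for the whole second after the job is handed in: Finishes holding: fingers grip the pliers (>3 N), handles at least 0.12 rad squeezed, at rest, upright within 0.1 rad, ring within 6 mm of the spindle axis and 3 mm of groove mid-height, leaning on the stand with <3 N; mug upside down on the worktop (tilt <0.1 rad), axis >100 mm from the spindle (z of pliers in the frame of groove between -0.003 and 0.003 m and horizontal distance between pliers and groove below 0.006 m and angle between pliers's own z axis and vertical below 0.1 rad and value of joint grip_left above 0.12 rad and contact force between the fingers and pliers above 3 N and contact force between pliers and stand below 3 N and linear speed of pliers below 0.02 m/s and height (world z) of mug_mouth below 0.004 m and angle between mug's own z axis and vertical above 3.04 rad and horizontal distance between mug_mouth and stand above 0.1 m); the arm keeps its last pose, push and grip.
It fails at once if the mug is tipped over (angle between mug's own z axis and vertical below 2.4 rad).
It fails at once if the small dish is disturbed (distance of petri_dish_3 from where it was at the start of the episode above 0.02 m).
It also fails if it takes over 72 s, if anything falls off the work surface, if the arm or the gripper's body presses on something with over 40 N, if the wrist force passes 120 N, or if a joint passes its speed limit or range.

ROBOT

A 6-joint arm with a two-finger parallel gripper is mounted at the origin on a cart in front of the work surface, level with it; the furniture and walls round the work are solid. World frame = base frame: x ahead of the robot, y to its left, z up, the work surface at z = 0. Lengths are in m, angles in rad, forces in N, time in s.
With the tool pointing down it reaches from about 0.35 to 0.775 m from the base axis. Payload 5.5 kg.
Tool frame: the origin (TCP) lies at the very end of the fingers, on their centre line; the grasp point (between the pads) lies 19 mm behind it (env.grasp_offset is the distance from the TCP to the grasp point, in m); z points along the fingers, x is the direction in which the jaws open and shut, and the axes are right-handed (so a half turn about z gives the same grasp; the last joint's range is limited). The gripper opens to 85 mm and grips with 20 to 120 N. Pads are 22 mm wide; open, the fingers measure 114 mm over their backs; the gripper's body (76 mm by 85 mm) begins 54 mm behind the grasp point. The pads swing forward as they close: fully open they stand 13 mm farther back than shut.
Start: joints at [-1.476, 0.313, 0.046, 1.304, 0, 1.431], TCP at [0.134, -0.559, 0.231] pointing down, gripper open.
Joint ranges: [-2.76, 2.76], [-0.86, 1.69], [-1.03, 1.26], [-2.2, 2.34], [-1.47, 1.5], [-3.14, 3.14]. Speed limits (rad/s): [2.57, 2.57, 3.14, 3.14, 3.14, 3.14].

INTERFACE

Orientations are given as a unit quaternion [w, x, y, z].
In Python, from workcell import status, viewer, env gives the robot as it stands.
- The arm moves only by the tool carry_out, never from a script. Its argument "plan" is a list of rows, each an object of numbers: "x", "y", "z": the shift along the tool's x, y, z in m; "ax", "ay", "az": the turn, a rotation vector about the tool's x, y, z in rad; "hand": the opening, from 0 (shut) to 1 (fully open). In form: [{"x": .., "y": .., "z": .., "ax": .., "ay": .., "az": .., "hand": ..}, ...]. A call has 1 to 12 rows; each row is the pose to reach, as a shift and turn from the pose measured when the call began, along the tool's axes at that moment; what a row does not reach only later rows make up. A row lasts 1/12 s, in which the tool goes at most 41.7 mm and 7.16 degrees, less where a joint would pass 70% of its speed; a pose out of reach is approached as far as the arm can. A call with a gripper value outside its range is refused whole. The fingers move at their own pace and stop on an object; "squeeze" is the grip in N (left out, the last holds). Time passes only in rows, so rows that repeat a pose let the fingers close. It gives the time, the measured TCP pose, the force and the opening at its end, in the units of the state.
- status.get_state(): the state, without advancing time (a new reading comes with each control period).
- viewer.read_camera(name): name is "scene" or "top" or "wrist"; returns the picture (384x512x3 uint8, red, green, blue); there is no depth.
- viewer.camera_model(name): a dict with "vfov" (degrees; the focal length in pixels is half the picture's height over the tangent of half this angle, whatever the lens; pixels are square), "cx", "cy" (the principal point, pixels), "T" (4x4, takes a point from camera to world coordinates). Camera axes: x right, y down, z forward; pixel columns grow to the right and rows downward; lengths in m; the calibration is good to about 2 mm. A picture is of the moment at which its call begins: read the wrist's pose just before it. camera_model takes no time and is no camera call; for the wrist camera it gives the pose at the moment of the call.
- env.hand_in(): hands the job in, once; it reports no verdict.
The state is a dict: "clock": time; "joint_pos": joint angles; "qvel": joint speeds; "tau": joint torques, N m; "tcp_pos": TCP position; "orientation": TCP orientation; "wrist_force": force on the tool from outside, world axes, zero at the start; "ft_torque": the same for the moment, N m; "finger_gap": finger opening in m.
Only numpy, scipy, OpenCV 4.12 (cv2) and the standard library are available. Lean on these libraries where they do the work, as an engineer would, in place of code of your own. Each camera call takes 0.05 s, during which the arm holds its last target.

## Working session

There is one attempt and no reset: what is moved stays moved. The work goes in short steps, Python scripts to look and compute and a tool call to move; the robot and the scene stay as the last step left them, time stands still between calls to the robot, and variables do not carry over. Pictures are saved under pics/ and viewed, and the job is handed in when it is done.

Besides the shell and the picture viewer there is one more tool, called after "Emit:" as name(argument=value, ...) on one line, values as JSON. carry_out: Moves the arm, as the interface text tells. Its arguments: {"type":"object","properties":{"plan":{"type":"array"},"squeeze":{"type":"number"}},"required":["plan"]}

```bash
ls -la; mkdir -p pics
cat > h.py <<'E'
import numpy as np, cv2
from scipy.spatial.transform import Rotation as R
from workcell import status, viewer, env
def cam(n):
    m=viewer.camera_model(n); f=192/np.tan(np.radians(m['vfov'])/2)
    return f,m['cx'],m['cy'],np.array(m['T'])
def ray(c,u,v):
    f,cx,cy,T=c; d=T[:3,:3]@np.array([(u-cx)/f,(v-cy)/f,1]); return T[:3,3],d/np.linalg.norm(d)
def onz(c,u,v,z):
    o,d=ray(c,u,v); return o+d*(z-o[2])/d[2]
def proj(c,p):
    f,cx,cy,T=c; q=T[:3,:3].T@(np.array(p)-T[:3,3]); return np.array([cx+f*q[0]/q[2],cy+f*q[1]/q[2]])
def snap(n,name):
    c=cam(n); im=viewer.read_camera(n); cv2.imwrite('pics/'+name+'.png',im[:,:,::-1]); return c,im
def tool():
    s=status.get_state(); o=s['orientation']; return np.array(s['tcp_pos']),R.from_quat([o[1],o[2],o[3],o[0]])
E
python3 - <<'E'
from h import *
s=status.get_state(); print(s, env.grasp_offset)
for n in ('scene','top','wrist'):
    c,im=snap(n,n+'0'); print(n,viewer.camera_model(n))
E
```

```text
total 12
drwxr-xr-x  3 agent agent 4096 Dec  6 16:45 .
drwxr-xr-x 23 root  root  4096 Dec  6 16:45 ..
drwxr-xr-x  2 agent agent 4096 Dec  6 16:45 pics
{'clock': 0.0, 'joint_pos': array([-1.47562364e+00,  3.14019920e-01,  4.49555961e-02,  1.30360456e+00,
        9.10067851e-06,  1.43122191e+00]), 'qvel': array([ 0.00040811, -0.00084777,  0.00023587, -0.0009678 , -0.00085137,
        0.00037421]), 'tau': array([ 1.02798463e-04, -4.80629146e+01,  2.98533565e+01,  1.93198869e-02,
       -1.71848947e-04, -4.10501627e-06]), 'tcp_pos': array([ 0.13370062, -0.55870084,  0.23038822]), 'orientation': array([-6.79727010e-04,  7.85046476e-01, -6.19436158e-01, -6.43899787e-04]), 'wrist_force': array([-0.98360171,  0.85243342, -1.00550058]), 'ft_torque': array([0.05632137, 0.00456132, 0.02829833]), 'finger_gap': 0.08530031421895468} 0.0187
scene {'vfov': 49.782893596632384, 'cx': 254.3952383940853, 'cy': 181.73128514537794, 'T': array([[-0.4459955 , -0.62722691,  0.63849387, -0.05400864],
       [-0.89499139,  0.31959011, -0.31121147,  0.52422859],
       [-0.00885612, -0.71024543, -0.70389843,  0.71666635],
       [ 0.        ,  0.        ,  0.        ,  1.        ]])}
top {'vfov': 54.70337299635002, 'cx': 253.8117099404998, 'cy': 193.82504638994058, 'T': array([[ 0.00402956, -0.99286632,  0.11916471,  0.35131195],
       [-0.9992821 , -0.00848705, -0.03692231,  0.27532564],
       [ 0.03767028, -0.11893039, -0.99218774,  0.98622913],
       [ 0.        ,  0.        ,  0.        ,  1.        ]])}
wrist {'vfov': 66.27016742201093, 'cx': 253.5789405821865, 'cy': 192.0578509218862, 'T': array([[ 0.23208431, -0.92377039, -0.30460654,  0.21230665],
       [-0.97269414, -0.22096568, -0.07099485, -0.5388533 ],
       [-0.00172466,  0.31276579, -0.94982871,  0.37358454],
       [ 0.        ,  0.        ,  0.        ,  1.        ]])}
```

View pics/scene0.png

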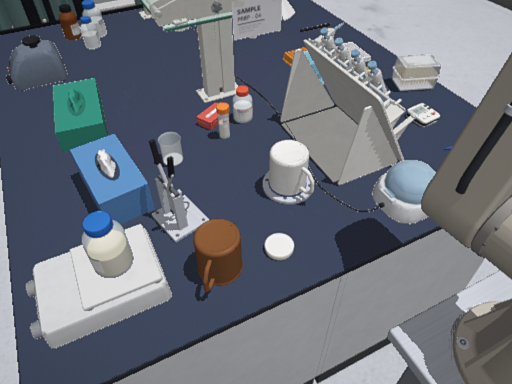

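View pics/top0.png

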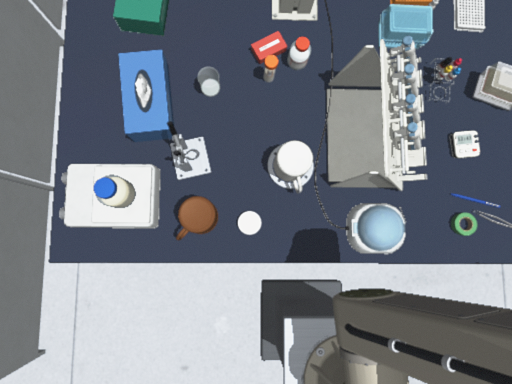

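View pics/wrist0.png

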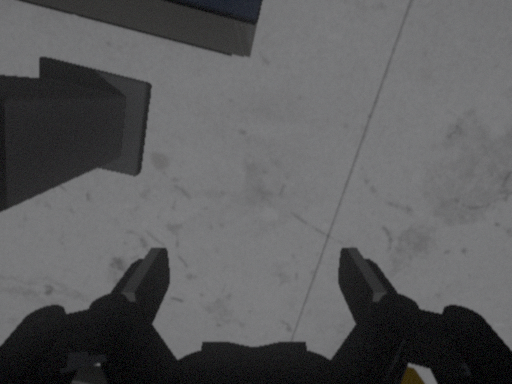

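Run:
```python
from h import *
a=cv2.imread('pics/top0.png')[110:250,150:340]; b=cv2.imread('pics/scene0.png')[120:270,130:330]
cv2.imwrite('pics/tc0.png',cv2.resize(a,None,fx=4,fy=4,interpolation=cv2.INTER_CUBIC))
cv2.imwrite('pics/sc0.png',cv2.resize(b,None,fx=4,fy=4,interpolation=cv2.INTER_CUBIC))
```

```text
(no output)
```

View pics/tc0.png

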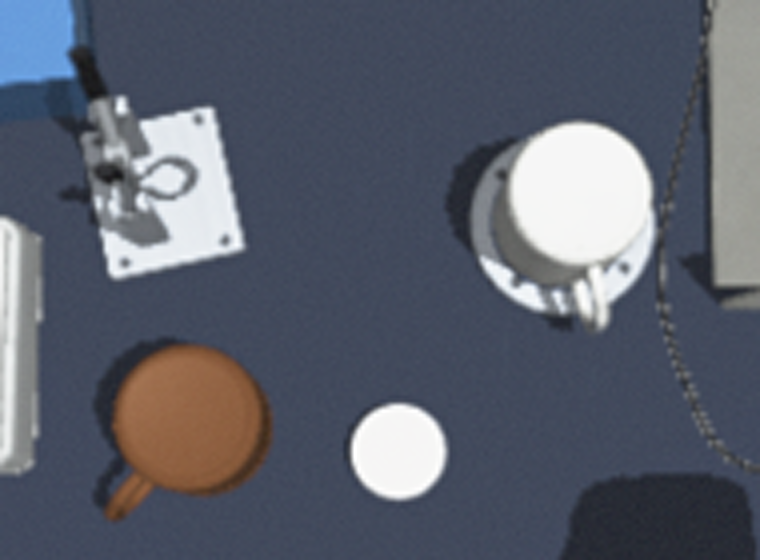

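View pics/sc0.png

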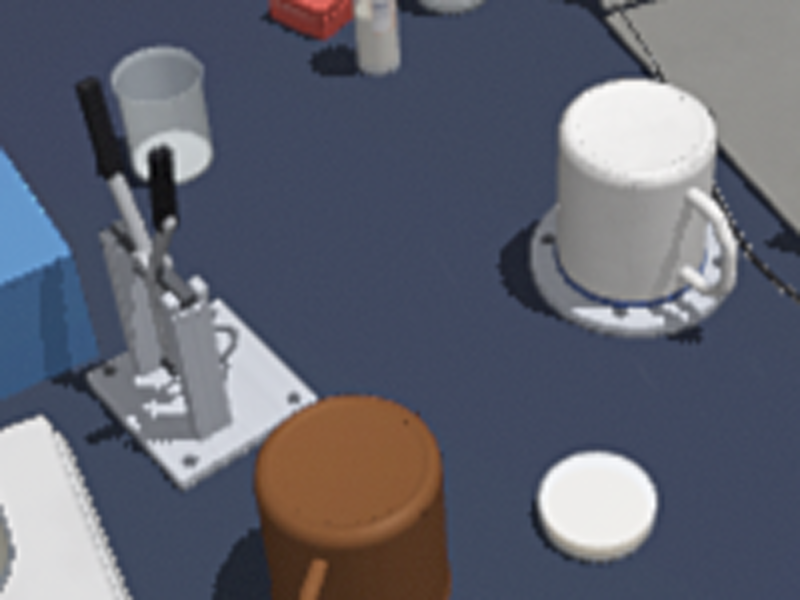

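Run:
```python
from h import *
c=cam('top'); s=cam('scene')
T=lambda u,v,z: onz(c,150+(u+.5)/4-.5,110+(v+.5)/4-.5,z)
S=lambda u,v,z: onz(s,130+(u+.5)/4-.5,120+(v+.5)/4-.5,z)
print('mugtop',T(580,195,.112), S(638,135,.112))
print('mug top diam', T(508,195,.11)-T(652,195,.11))
print('plate edges', T(472,222,.01),T(655,222,.01),T(555,314,.01))
print('plate scene L,R,bottom', S(531,260,.01),S(738,260,.01),S(632,334,.01))
print('handle out top', T(597,325,.076), S(735,255,.076))
print('holder corners top'); P=[T(213,108,.01),T(245,245,.01),T(113,277,.01)]
for p in P: print(p)
print(np.linalg.norm(P[0]-P[1]),np.linalg.norm(P[1]-P[2]))
print('holder scene', S(317,400,.01),S(185,487,.01),S(88,378,.01))
print('ring',T(172,178,.035),S(225,343,.035))
print('handles tops T', T(80,55,.213),T(108,172,.213),'S',S(92,82,.213),S(160,150,.213))
print('dish',T(398,451,.015))
```

```text
mugtop [0.54325209 0.14464966 0.112     ] [0.53966433 0.14792659 0.112     ]
mug top diam [-0.0010703   0.08744209  0.        ]
plate edges [0.54632709 0.20227203 0.01      ] [0.54775026 0.0788453  0.01      ] [0.48464815 0.14687889 0.01      ]
plate scene L,R,bottom [0.56940751 0.19908292 0.01      ] [0.51293064 0.0882075  0.01      ] [0.48957586 0.17480774 0.01      ]
handle out top [0.46897586 0.12940391 0.076     ] [0.46399604 0.12831763 0.076     ]
holder corners top
[0.62215434 0.37655473 0.01      ]
[0.52904093 0.35348619 0.01      ]
[0.50663974 0.44000106 0.01      ]
0.09592842968238248 0.08936798252461771
holder scene [0.52581192 0.3553867  0.01      ] [0.50170078 0.44051559 0.01      ] [0.59933754 0.46459224 0.01      ]
ring [0.56815546 0.39954203 0.035     ] [0.56664179 0.39143278 0.035     ]
handles tops T [0.59375786 0.42657846 0.213     ] [0.53038199 0.40996012 0.213     ] S [0.59424878 0.42576075 0.213     ] [0.53156893 0.41212523 0.213     ]
dish [0.3927511  0.25113014 0.015     ]
```

Emit:
carry_out(plan=[{"x": -0.0,"y": 0.0,"z": -0.04,"az": -0.1},{"x": -0.03,"y": -0.025,"z": -0.08,"az": -0.22},{"x": -0.235,"y": -0.217,"z": -0.19,"az": -1.4},{"x": -0.235,"y": -0.217,"z": -0.19,"az": -1.4},{"x": -0.235,"y": -0.217,"z": -0.19,"az": -1.4},{"x": -0.235,"y": -0.217,"z": -0.19,"az": -1.4},{"x": -0.235,"y": -0.217,"z": -0.19,"az": -1.4},{"x": -0.235,"y": -0.217,"z": -0.19,"az": -1.4},{"x": -0.235,"y": -0.217,"z": -0.19,"az": -1.4},{"x": -0.235,"y": -0.217,"z": -0.19,"az": -1.4},{"x": -0.235,"y": -0.217,"z": -0.19,"az": -1.4},{"x": -0.235,"y": -0.217,"z": -0.19,"az": -1.4}])

```text
schema error: expected keys x, y, z, ax, ay, az, hand
```

Emit:
carry_out(plan=[{"x": 0,"y": 0,"z": -0.04,"ax": 0,"ay": 0,"az": -0.1,"hand": 1},{"x": -0.03,"y": -0.025,"z": -0.08,"ax": 0,"ay": 0,"az": -0.22,"hand": 1},{"x": -0.235,"y": -0.217,"z": -0.19,"ax": 0,"ay": 0,"az": -1.4,"hand": 1},{"x": -0.235,"y": -0.217,"z": -0.19,"ax": 0,"ay": 0,"az": -1.4,"hand": 1},{"x": -0.235,"y": -0.217,"z": -0.19,"ax": 0,"ay": 0,"az": -1.4,"hand": 1},{"x": -0.235,"y": -0.217,"z": -0.19,"ax": 0,"ay": 0,"az": -1.4,"hand": 1},{"x": -0.235,"y": -0.217,"z": -0.19,"ax": 0,"ay": 0,"az": -1.4,"hand": 1},{"x": -0.235,"y": -0.217,"z": -0.19,"ax": 0,"ay": 0,"az": -1.4,"hand": 1},{"x": -0.235,"y": -0.217,"z": -0.19,"ax": 0,"ay": 0,"az": -1.4,"hand": 1},{"x": -0.235,"y": -0.217,"z": -0.19,"ax": 0,"ay": 0,"az": -1.4,"hand": 1},{"x": -0.235,"y": -0.217,"z": -0.19,"ax": 0,"ay": 0,"az": -1.4,"hand": 1},{"x": -0.235,"y": -0.217,"z": -0.19,"ax": 0,"ay": 0,"az": -1.4,"hand": 1}])

```text
clock: 1.15
tcp_pos: [0.2909, -0.2788, 0.422]
orientation: [0.0, 0.999, 0.036, 0.001]
wrist_force: [0.4, -0.3, -0.3]
finger_gap: 0.0855
```

```bash
cat >> h.py <<'E'
def go(p,yaw=None,tilt_fix=True):
    """target TCP world p, tool x heading yaw (deg), tool z down -> tool-frame shift and rotvec"""
    t,r=tool()
    if yaw is None:
        x=r.as_matrix()[:,0]; yaw=np.degrees(np.arctan2(x[1],x[0]))
    a=np.radians(yaw); X=np.array([np.cos(a),np.sin(a),0]); Z=np.array([0,0,-1]); 
    Rt=R.from_matrix(np.c_[X,np.cross(Z,X),Z])
    d=r.inv().apply(np.array(p)-t); rv=(r.inv()*Rt).as_rotvec()
    x=r.as_matrix()[:,0]
    print('yaw now %.1f'%np.degrees(np.arctan2(x[1],x[0])),'shift',d.round(4),'turn',rv.round(4),'|d|',np.linalg.norm(d).round(3))
E
python3 - <<'E'
from h import *
go([.40,0,.42],50); go([.45,.12,.28],95)
E
```

```text
yaw now 4.2 shift [ 0.1291 -0.2701  0.002 ] turn [ 0.0009 -0.0009 -0.7997] |d| 0.299
yaw now 4.2 shift [ 0.1876 -0.3862  0.142 ] turn [ 1.3000e-03 -5.0000e-04 -1.5851e+00] |d| 0.452
```

Emit:
carry_out(plan=[{"x": 0.13,"y": -0.27,"z": 0,"ax": 0,"ay": 0,"az": -1.0,"hand": 1},{"x": 0.13,"y": -0.27,"z": 0,"ax": 0,"ay": 0,"az": -1.0,"hand": 1},{"x": 0.13,"y": -0.27,"z": 0,"ax": 0,"ay": 0,"az": -1.0,"hand": 1},{"x": 0.13,"y": -0.27,"z": 0,"ax": 0,"ay": 0,"az": -1.0,"hand": 1},{"x": 0.13,"y": -0.27,"z": 0,"ax": 0,"ay": 0,"az": -1.0,"hand": 1},{"x": 0.13,"y": -0.27,"z": 0,"ax": 0,"ay": 0,"az": -1.0,"hand": 1},{"x": 0.13,"y": -0.27,"z": 0,"ax": 0,"ay": 0,"az": -1.0,"hand": 1},{"x": 0.188,"y": -0.386,"z": 0.142,"ax": 0,"ay": 0,"az": -1.585,"hand": 1},{"x": 0.188,"y": -0.386,"z": 0.142,"ax": 0,"ay": 0,"az": -1.585,"hand": 1},{"x": 0.188,"y": -0.386,"z": 0.142,"ax": 0,"ay": 0,"az": -1.585,"hand": 1},{"x": 0.188,"y": -0.386,"z": 0.142,"ax": 0,"ay": 0,"az": -1.585,"hand": 1},{"x": 0.188,"y": -0.386,"z": 0.142,"ax": 0,"ay": 0,"az": -1.585,"hand": 1}])

```text
clock: 2.15
tcp_pos: [0.4499, 0.1219, 0.2775]
orientation: [-0.0, 0.707, 0.707, -0.0]
wrist_force: [-0.1, 0.4, -1.2]
finger_gap: 0.0855
```

Run:
```python
from h import *
c,im=snap('wrist','w1'); np.savez('w1.npz',f=c[0],cx=c[1],cy=c[2],T=c[3]); print(c)
```

```text
(np.float64(294.1335569858456), 253.5789405821865, 192.0578509218862, array([[-2.71641636e-04,  9.50589031e-01,  3.10451960e-01,
         3.70533155e-01],
       [ 9.99999949e-01,  3.10835797e-04, -7.67767026e-05,
         1.23429782e-01],
       [-1.69482674e-04,  3.10451924e-01, -9.50589067e-01,
         4.20508823e-01],
       [ 0.00000000e+00,  0.00000000e+00,  0.00000000e+00,
         1.00000000e+00]]))
```

View pics/w1.png

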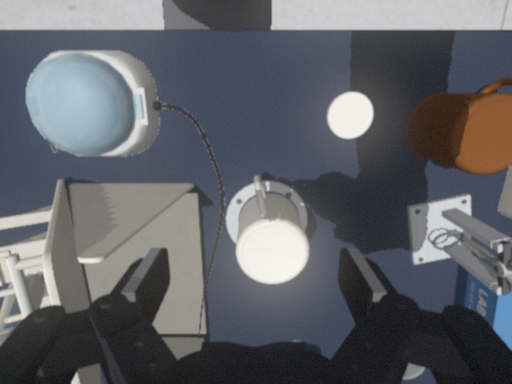

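Run:
```python
from h import *
d=np.load('w1.npz'); c=(d['f'],d['cx'],d['cy'],d['T'])
im=cv2.imread('pics/w1.png'); cr=im[165:300,210:330]; cv2.imwrite('pics/w1c.png',cv2.resize(cr,None,fx=4.4,fy=4.4,interpolation=cv2.INTER_CUBIC))
m=(im.min(2)>195).astype(np.uint8); n,l,st,ce=cv2.connectedComponentsWithStats(m)
for i in range(1,n):
    if st[i,4]>300: print(st[i],ce[i])
print('mug top',onz(c,272,251,.112),'R',onz(c,308,251,.112)-onz(c,236,251,.112))
print('plate',onz(c,267,216,.01),'dish',onz(c,350,115,.015))
```

```text
[   4    0  159   29 3348] [94.87246117 14.66158901]
[ 272    0  233   29 6466] [384.98082277  13.93195175]
[ 88  52  59 103 800] [126.38125  97.88125]
[ 328   92   45   46 1614] [350.08240397 114.76270136]
[227 185  28  57 556] [237.14388489 210.42446043]
[428 196  42  37 711] [444.95218003 212.73699015]
[  0 212  51  16 417] [ 24.3117506  219.40527578]
[ 237  220   71   63 3551] [271.66544635 251.01351732]
[  0 241  46  17 387] [ 28.12661499 248.58139535]
[414 240  35  23 357] [428.8767507  252.80392157]
[   0  257   59   65 1194] [ 28.02177554 281.44304858]
mug top [0.54448883 0.14517354 0.112     ] R [-3.12149721e-05  8.50056679e-02  0.00000000e+00]
plate [0.54258281 0.14364971 0.01      ] dish [0.39463049 0.25217991 0.015     ]
```

View pics/w1c.png

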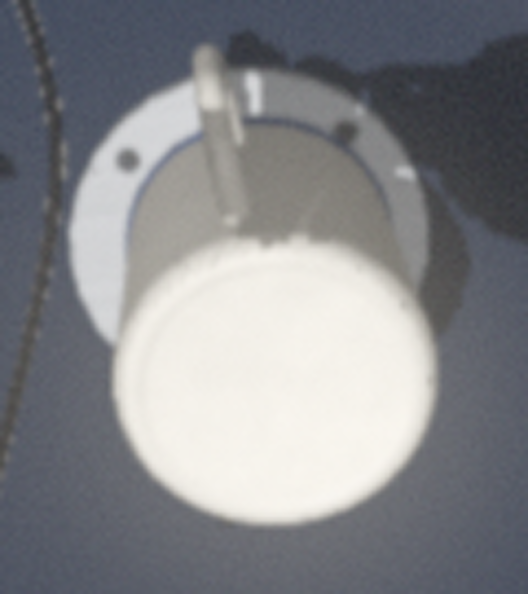

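Run:
```python
from h import *
d=np.load('w1.npz'); c=(d['f'],d['cx'],d['cy'],d['T'])
P=lambda u,v,z: onz(c,210+(u+.5)/4.4-.5,165+(v+.5)/4.4-.5,z)
mug=np.array([.5445,.1452])
for n,a in dict(attach=(234,220,.092),corner=(211,90,.09),outer=(206,55,.06)).items():
    p=P(*a)[:2]-mug; print(n,P(*a),np.linalg.norm(p),np.degrees(np.arctan2(p[1],p[0])))
# plate circle fit by three edge points
pts=np.array([P(70,235,.01)[:2],P(255,68,.01)[:2],P(428,235,.01)[:2],P(390,125,.01)[:2],P(115,140,.01)[:2]])
A=np.c_[2*pts,np.ones(5)];s=np.linalg.lstsq(A,(pts**2).sum(1),rcond=None)[0];print('plate',s[:2],np.sqrt(s[2]+s[:2]@s[:2]))
for e in pts: print(e)
```

```text
attach [0.50641173 0.13451782 0.092     ] 0.03955787001254206 -164.33339406269207
corner [0.46984734 0.12808001 0.09      ] 0.07659055612400127 -167.08377349797453
outer [0.46833086 0.12701362 0.06      ] 0.07831017037729986 -166.57129833279808
plate [0.54821121 0.14352167] 0.06126630281367429
[0.54590907 0.08099216]
[0.48631942 0.14366065]
[0.54586675 0.20399448]
[0.50607119 0.18905162]
[0.51139814 0.09709399]
```

Run:
```python
from h import *
go([.475,.1285,.2],103.5); go([.475,.1285,.057],103.5)
```

```text
yaw now 90.5 shift [0.0042 0.0261 0.0731] turn [-0.006 -0.002 -0.227] |d| 0.078
yaw now 90.5 shift [0.004  0.027  0.2161] turn [-0.006 -0.002 -0.227] |d| 0.218
```

Emit:
carry_out(plan=[{"x": 0.004,"y": 0.026,"z": 0.073,"ax": -0.006,"ay": -0.002,"az": -0.227,"hand": 1},{"x": 0.004,"y": 0.026,"z": 0.073,"ax": -0.006,"ay": -0.002,"az": -0.227,"hand": 1},{"x": 0.004,"y": 0.027,"z": 0.11,"ax": -0.006,"ay": -0.002,"az": -0.227,"hand": 1},{"x": 0.004,"y": 0.027,"z": 0.14,"ax": -0.006,"ay": -0.002,"az": -0.227,"hand": 1},{"x": 0.004,"y": 0.027,"z": 0.165,"ax": -0.006,"ay": -0.002,"az": -0.227,"hand": 1},{"x": 0.004,"y": 0.027,"z": 0.19,"ax": -0.006,"ay": -0.002,"az": -0.227,"hand": 0.8},{"x": 0.004,"y": 0.027,"z": 0.206,"ax": -0.006,"ay": -0.002,"az": -0.227,"hand": 0.6},{"x": 0.004,"y": 0.027,"z": 0.216,"ax": -0.006,"ay": -0.002,"az": -0.227,"hand": 0.5},{"x": 0.004,"y": 0.027,"z": 0.216,"ax": -0.006,"ay": -0.002,"az": -0.227,"hand": 0.4}])

```text
clock: 2.95
tcp_pos: [0.4731, 0.1282, 0.055]
orientation: [-0.002, 0.619, 0.785, -0.002]
wrist_force: [-0.3, -0.2, -0.1]
finger_gap: 0.0389
```

Run:
```python
from h import *
c,im=snap('wrist','w2'); print(status.get_state()['finger_gap'])
snap('scene','s2')
```

```text
0.03422911116725689
```

View pics/w2.png

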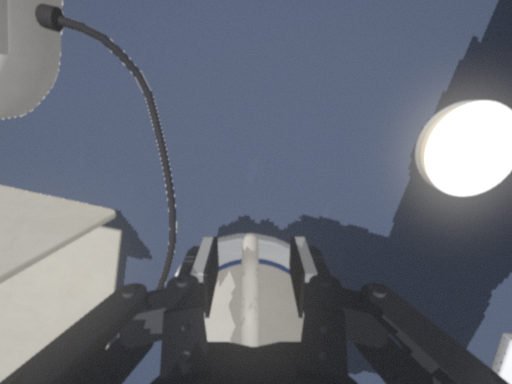

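View pics/s2.png

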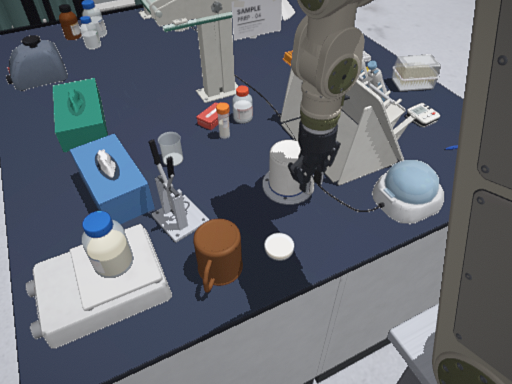

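Emit:
carry_out(plan=[{"x": -0.002,"y": 0,"z": 0,"ax": 0,"ay": 0,"az": 0,"hand": 0},{"x": -0.002,"y": 0,"z": 0,"ax": 0,"ay": 0,"az": 0,"hand": 0},{"x": -0.002,"y": 0,"z": 0,"ax": 0,"ay": 0,"az": 0,"hand": 0},{"x": -0.002,"y": 0,"z": 0,"ax": 0,"ay": 0,"az": 0,"hand": 0},{"x": -0.002,"y": 0,"z": 0,"ax": 0,"ay": 0,"az": 0,"hand": 0},{"x": -0.002,"y": 0,"z": 0,"ax": 0,"ay": 0,"az": 0,"hand": 0},{"x": -0.002,"y": 0,"z": 0,"ax": 0,"ay": 0,"az": 0,"hand": 0}], squeeze=80)

```text
clock: 3.63
tcp_pos: [0.4769, 0.1264, 0.0589]
orientation: [0.001, 0.619, 0.785, 0.001]
wrist_force: [-0.1, -0.3, 6.0]
finger_gap: 0.0062
```

Run:
```python
from h import *
snap('wrist','w3'); s=status.get_state(); print(s['finger_gap'],s['wrist_force'],s['tcp_pos'])
t,r=tool(); print(r.as_matrix().round(4))
```

```text
0.006344234851801152 [-0.54227346 -1.05944443  5.78372421] [0.47683035 0.1264418  0.05889908]
[[-2.333e-01  9.724e-01  2.800e-03]
 [ 9.724e-01  2.333e-01 -2.000e-04]
 [-8.000e-04  2.700e-03 -1.000e+00]]
```

View pics/w3.png

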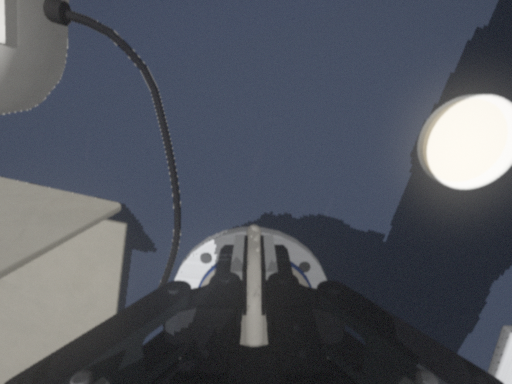

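Emit:
carry_out(plan=[{"x": 0,"y": 0,"z": -0.005,"ax": 0,"ay": 0,"az": 0,"hand": 0},{"x": 0,"y": 0,"z": -0.015,"ax": 0,"ay": 0,"az": 0,"hand": 0},{"x": 0,"y": 0,"z": -0.03,"ax": 0,"ay": 0,"az": 0,"hand": 0},{"x": 0,"y": 0,"z": -0.045,"ax": 0,"ay": 0,"az": 0,"hand": 0},{"x": 0,"y": 0,"z": -0.06,"ax": 0,"ay": 0,"az": 0,"hand": 0},{"x": 0,"y": 0,"z": -0.075,"ax": 0,"ay": 0,"az": 0,"hand": 0},{"x": 0,"y": 0,"z": -0.09,"ax": 0,"ay": 0,"az": 0,"hand": 0},{"x": 0,"y": 0,"z": -0.1,"ax": 0,"ay": 0,"az": 0,"hand": 0},{"x": 0,"y": 0,"z": -0.1,"ax": 0,"ay": 0,"az": 0,"hand": 0}])

```text
clock: 4.43
tcp_pos: [0.478, 0.1266, 0.1615]
orientation: [0.003, 0.619, 0.785, 0.002]
wrist_force: [0.5, 1.0, -1.7]
finger_gap: 0.0063
```

Run:
```python
from h import *
snap('scene','s4'); s=status.get_state(); print(s['finger_gap'],s['wrist_force'],s['ft_torque'],s['tcp_pos'],s['joint_pos'])
b=cv2.imread('pics/s4.png')[80:270,190:390]
cv2.imwrite('pics/s4c.png',cv2.resize(b,None,fx=3,fy=3,interpolation=cv2.INTER_CUBIC))
```

```text
0.0062473439639298385 [ 0.1471458   0.57869829 -2.70379567] [-0.08814219  0.16477006  0.05611023] [0.4773413  0.12657208 0.16013861] [ 9.67523545e-02  1.87845466e-01 -2.97211555e-01  1.08046849e+00
 -4.38872552e-04 -1.38759451e-01]
```

View pics/s4c.png

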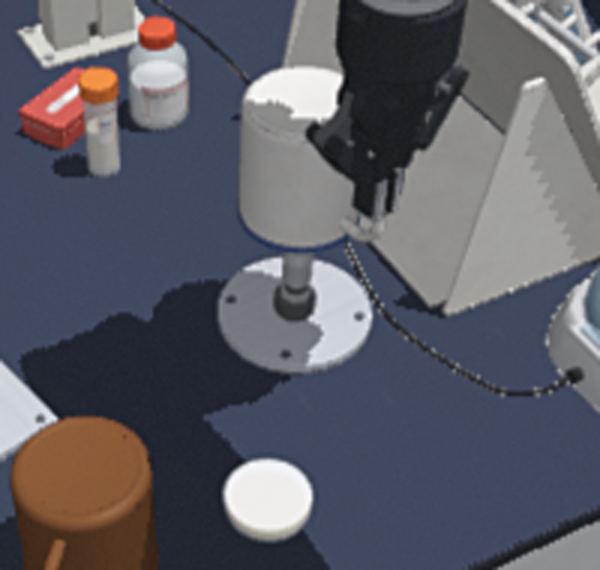

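Run:
```python
from h import *
go([.617,.25,.175],103.5); go([.617,.25,.055],103.5)
```

```text
yaw now 103.5 shift [ 0.0874  0.1647 -0.0141] turn [ 0.0052  0.0012 -0.0001] |d| 0.187
yaw now 103.5 shift [0.0876 0.1641 0.1059] turn [ 0.0052  0.0012 -0.0001] |d| 0.214
```

Emit:
carry_out(plan=[{"x": 0.005,"y": 0.01,"z": -0.005,"ax": 0,"ay": 0,"az": 0,"hand": 0},{"x": 0.015,"y": 0.028,"z": -0.01,"ax": 0,"ay": 0,"az": 0,"hand": 0},{"x": 0.027,"y": 0.05,"z": -0.014,"ax": 0,"ay": 0,"az": 0,"hand": 0},{"x": 0.038,"y": 0.072,"z": -0.014,"ax": 0,"ay": 0,"az": 0,"hand": 0},{"x": 0.05,"y": 0.094,"z": -0.014,"ax": 0,"ay": 0,"az": 0,"hand": 0},{"x": 0.062,"y": 0.116,"z": -0.014,"ax": 0,"ay": 0,"az": 0,"hand": 0},{"x": 0.072,"y": 0.136,"z": -0.014,"ax": 0.002,"ay": 0,"az": 0,"hand": 0},{"x": 0.08,"y": 0.152,"z": -0.005,"ax": 0.004,"ay": 0,"az": 0,"hand": 0},{"x": 0.087,"y": 0.164,"z": 0.01,"ax": 0.005,"ay": 0,"az": 0,"hand": 0},{"x": 0.087,"y": 0.164,"z": 0.03,"ax": 0.005,"ay": 0,"az": 0,"hand": 0},{"x": 0.087,"y": 0.164,"z": 0.055,"ax": 0.005,"ay": 0,"az": 0,"hand": 0},{"x": 0.087,"y": 0.164,"z": 0.075,"ax": 0.005,"ay": 0,"az": 0,"hand": 0}])

```text
clock: 5.48
tcp_pos: [0.6157, 0.2494, 0.0824]
orientation: [-0.001, 0.619, 0.785, -0.002]
wrist_force: [-0.8, -0.0, -2.1]
finger_gap: 0.0067
```

Run:
```python
from h import *
snap('scene','s5'); s=status.get_state(); print(s['finger_gap'],s['wrist_force'],s['ft_torque'],s['tcp_pos'])
go([.617,.25,.055],103.5)
b=cv2.imread('pics/s5.png')[60:250,160:360]
cv2.imwrite('pics/s5c.png',cv2.resize(b,None,fx=3,fy=3,interpolation=cv2.INTER_CUBIC))
```

```text
0.006650440612511147 [-1.44440381 -1.14317924 -5.24388525] [-0.04239259  0.18453825  0.007311  ] [0.61301155 0.2485428  0.07784773]
yaw now 103.5 shift [0.0005 0.0045 0.0228] turn [-0.0103  0.0014  0.0001] |d| 0.023
```

View pics/s5c.png

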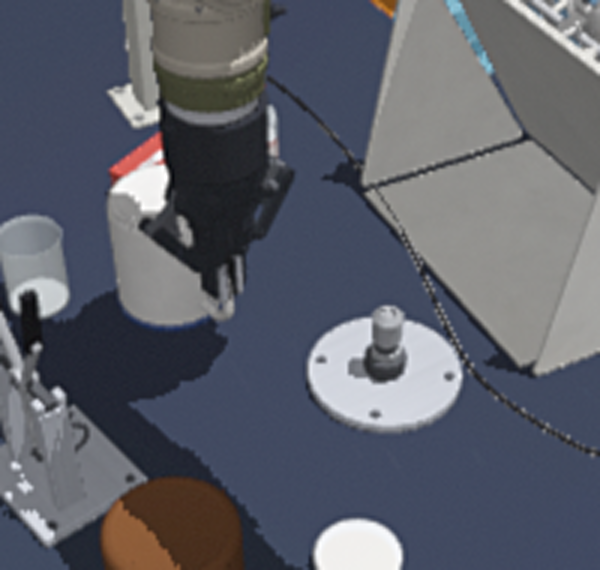

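Emit:
carry_out(plan=[{"x": 0,"y": 0.003,"z": 0.008,"ax": -0.005,"ay": 0,"az": 0,"hand": 0},{"x": 0,"y": 0.003,"z": 0.014,"ax": -0.005,"ay": 0,"az": 0,"hand": 0},{"x": 0,"y": 0.003,"z": 0.018,"ax": -0.005,"ay": 0,"az": 0,"hand": 0},{"x": 0,"y": 0.003,"z": 0.02,"ax": -0.005,"ay": 0,"az": 0,"hand": 0},{"x": 0,"y": 0.003,"z": 0.02,"ax": -0.005,"ay": 0,"az": 0,"hand": 0},{"x": 0,"y": 0.003,"z": 0.02,"ax": -0.005,"ay": 0,"az": 0,"hand": 0}])

```text
clock: 6.03
tcp_pos: [0.6163, 0.2493, 0.0587]
orientation: [-0.001, 0.619, 0.785, -0.002]
wrist_force: [0.2, 0.6, -1.4]
finger_gap: 0.0065
```

Run:
```python
from h import *
snap('wrist','w6');s=status.get_state(); print(s['finger_gap'],s['wrist_force'],s['ft_torque'],s['tcp_pos'])
go([.617,.25,.05],103.5)
```

```text
0.006757803960962212 [-0.13713662  0.09606397 -2.25227009] [-0.02595525  0.10013379 -0.0168071 ] [0.61639782 0.2493408  0.05890498]
yaw now 103.5 shift [0.0005 0.0008 0.0089] turn [-0.0036  0.0013  0.    ] |d| 0.009
```

View pics/w6.png

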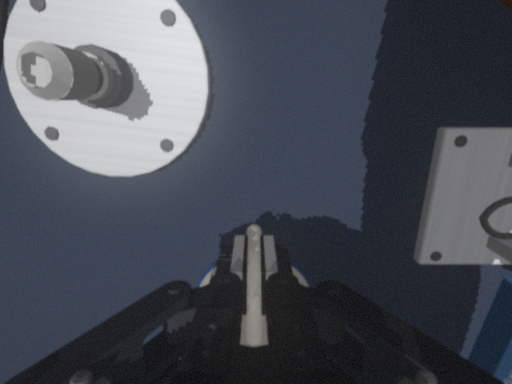

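Emit:
carry_out(plan=[{"x": 0,"y": 0,"z": 0.004,"ax": 0,"ay": 0,"az": 0,"hand": 0},{"x": 0,"y": 0,"z": 0.007,"ax": 0,"ay": 0,"az": 0,"hand": 0},{"x": 0,"y": 0,"z": 0.009,"ax": 0,"ay": 0,"az": 0,"hand": 0},{"x": 0,"y": 0,"z": 0.01,"ax": 0,"ay": 0,"az": 0,"hand": 0},{"x": 0,"y": 0,"z": 0.01,"ax": 0,"ay": 0,"az": 0,"hand": 0}])

```text
clock: 6.5
tcp_pos: [0.6162, 0.2492, 0.0494]
orientation: [-0.001, 0.619, 0.785, -0.002]
wrist_force: [-2.7, -1.1, 1.3]
finger_gap: 0.0066
```

Run:
```python
from h import *
snap('scene','s7');s=status.get_state(); print(s['finger_gap'],s['wrist_force'],s['ft_torque'],s['tcp_pos'])
b=cv2.imread('pics/s7.png')[80:200,160:320]
cv2.imwrite('pics/s7c.png',cv2.resize(b,None,fx=4,fy=4,interpolation=cv2.INTER_CUBIC))
```

```text
0.0063885087572980465 [-1.87777761 -1.42608978  2.94390813] [-0.21123386  0.37706984 -0.01987689] [0.61619666 0.24923675 0.0493564 ]
```

View pics/s7c.png

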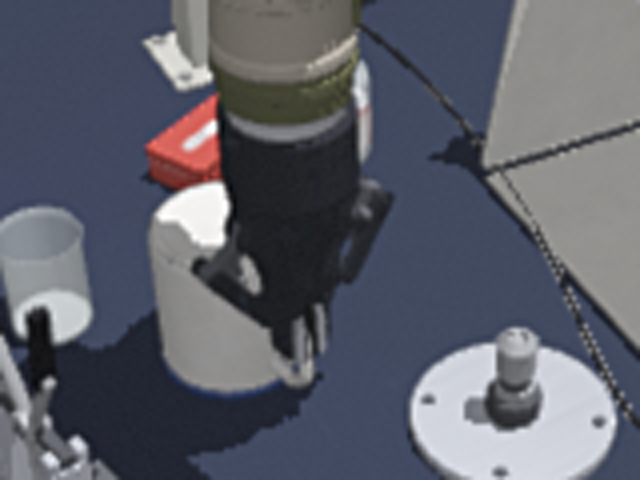

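Emit:
carry_out(plan=[{"x": 0,"y": 0,"z": 0.001,"ax": 0,"ay": 0,"az": 0,"hand": 0},{"x": 0,"y": 0,"z": 0.001,"ax": 0,"ay": 0,"az": 0,"hand": 0},{"x": 0,"y": 0,"z": 0.001,"ax": 0,"ay": 0,"az": 0,"hand": 0.3},{"x": 0,"y": 0,"z": 0.001,"ax": 0,"ay": 0,"az": 0,"hand": 0.6},{"x": 0,"y": 0,"z": 0.001,"ax": 0,"ay": 0,"az": 0,"hand": 0.6},{"x": 0,"y": 0,"z": 0.001,"ax": 0,"ay": 0,"az": 0,"hand": 0.6},{"x": 0,"y": 0,"z": 0.001,"ax": 0,"ay": 0,"az": 0,"hand": 0.6}], squeeze=40)

```text
clock: 7.13
tcp_pos: [0.6163, 0.2493, 0.0482]
orientation: [-0.001, 0.619, 0.785, -0.002]
wrist_force: [-1.0, 0.7, 0.4]
finger_gap: 0.0511
```

Run:
```python
from h import *
c,im=snap('wrist','w8');s=status.get_state(); print(s['finger_gap'],s['wrist_force'],s['tcp_pos'])
np.savez('w8.npz',f=c[0],cx=c[1],cy=c[2],T=c[3])
go([.60,.245,.33],103.5)
```

```text
0.05125055001691625 [ 0.41523305 -0.10972663  0.79050213] [0.61628881 0.24921613 0.04819473]
yaw now 103.5 shift [-0.0007 -0.0178 -0.2817] turn [-0.0036  0.0015 -0.    ] |d| 0.282
```

View pics/w8.png

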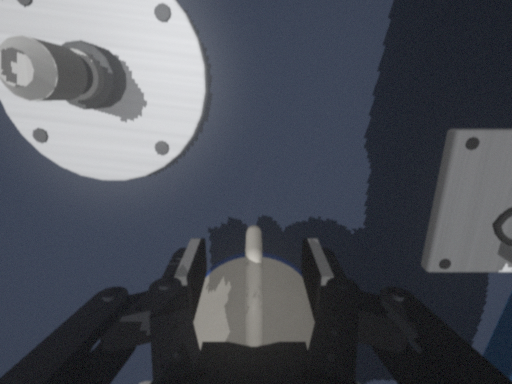

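Emit:
carry_out(plan=[{"x": 0,"y": 0,"z": -0.02,"ax": 0,"ay": 0,"az": 0,"hand": 0.6},{"x": 0,"y": 0,"z": -0.05,"ax": 0,"ay": 0,"az": 0,"hand": 0.8},{"x": 0,"y": 0,"z": -0.09,"ax": 0,"ay": 0,"az": 0,"hand": 1},{"x": 0,"y": 0,"z": -0.13,"ax": 0,"ay": 0,"az": 0,"hand": 1},{"x": 0,"y": -0.01,"z": -0.17,"ax": 0,"ay": 0,"az": -0.1,"hand": 1},{"x": 0,"y": -0.02,"z": -0.21,"ax": 0,"ay": 0,"az": -0.22,"hand": 1},{"x": 0,"y": -0.03,"z": -0.24,"ax": 0,"ay": 0,"az": -0.34,"hand": 1},{"x": 0,"y": -0.04,"z": -0.27,"ax": 0,"ay": 0,"az": -0.46,"hand": 1},{"x": 0,"y": -0.05,"z": -0.28,"ax": 0,"ay": 0,"az": -0.58,"hand": 1},{"x": 0,"y": -0.05,"z": -0.28,"ax": 0,"ay": 0,"az": -0.7,"hand": 1},{"x": 0,"y": -0.05,"z": -0.28,"ax": 0,"ay": 0,"az": -0.82,"hand": 1},{"x": 0,"y": -0.05,"z": -0.28,"ax": 0,"ay": 0,"az": -0.94,"hand": 1}])

```text
clock: 8.18
tcp_pos: [0.5686, 0.2383, 0.3291]
orientation: [-0.001, 0.193, 0.981, -0.001]
wrist_force: [1.0, 0.9, -0.3]
finger_gap: 0.0854
```

Run:
```python
from h import *
c,im=snap('wrist','w9'); np.savez('w9.npz',f=c[0],cx=c[1],cy=c[2],T=c[3]); snap('scene','s9'); snap('top','t9')
print(status.get_state()['tcp_pos'],status.get_state()['joint_pos'])
d=np.load('w8.npz'); c8=(d['f'],d['cx'],d['cy'],d['T'])
print('spindle top w8',onz(c8,20,71,.072))
go([.57,.35,.33],194.7)
```

```text
[0.56855408 0.23822199 0.32835824] [ 2.67280152e-01  4.04070884e-01  4.12649707e-01  1.58296322e+00
 -1.32223192e-03 -9.05396927e-01]
spindle top w8 [0.55102486 0.14451902 0.072     ]
yaw now 157.2 shift [ 0.042   0.1036 -0.0019] turn [-0.0025 -0.003  -0.6547] |d| 0.112
```

View pics/w9.png

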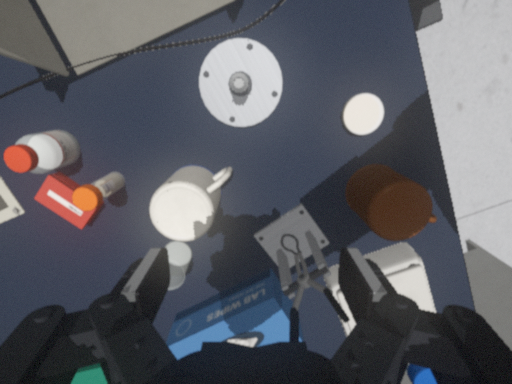

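View pics/s9.png

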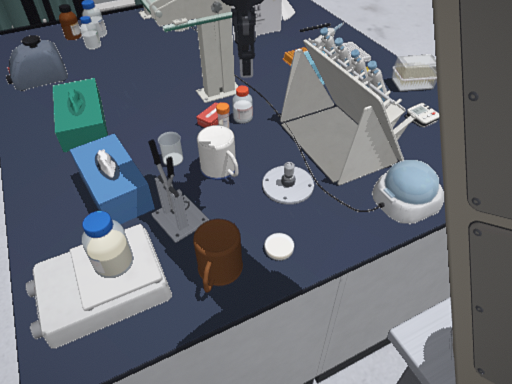

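View pics/t9.png

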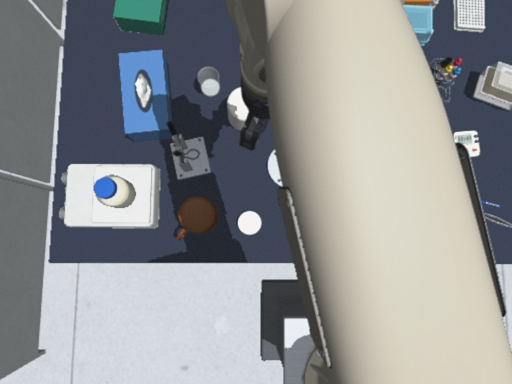

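Emit:
carry_out(plan=[{"x": 0.02,"y": 0.04,"z": 0,"ax": 0,"ay": 0,"az": -0.12,"hand": 1},{"x": 0.042,"y": 0.07,"z": 0,"ax": 0,"ay": 0,"az": -0.24,"hand": 1},{"x": 0.042,"y": 0.104,"z": -0.002,"ax": 0,"ay": 0,"az": -0.36,"hand": 1},{"x": 0.042,"y": 0.104,"z": -0.002,"ax": -0.002,"ay": -0.003,"az": -0.48,"hand": 1},{"x": 0.042,"y": 0.104,"z": -0.002,"ax": -0.002,"ay": -0.003,"az": -0.6,"hand": 1},{"x": 0.042,"y": 0.104,"z": -0.002,"ax": -0.002,"ay": -0.003,"az": -0.655,"hand": 1},{"x": 0.042,"y": 0.104,"z": -0.002,"ax": -0.002,"ay": -0.003,"az": -0.655,"hand": 1}])

```text
clock: 8.92
tcp_pos: [0.5702, 0.3508, 0.3294]
orientation: [-0.001, -0.127, 0.992, -0.0]
wrist_force: [0.1, -0.4, -0.4]
finger_gap: 0.0853
```

Run:
```python
from h import *
c,im=snap('wrist','w10'); np.savez('w10.npz',f=c[0],cx=c[1],cy=c[2],T=c[3])
im=cv2.imread('pics/w10.png'); cv2.imwrite('pics/w10c.png',cv2.resize(im[120:384,180:420],None,fx=2.25,fy=2.25,interpolation=cv2.INTER_CUBIC))
d=np.load('w9.npz'); c9=(d['f'],d['cx'],d['cy'],d['T'])
print('w9 plate',onz(c9,241,82,.01),'spindle',onz(c9,239,83,.072))
```

```text
w9 plate [0.54784564 0.14070867 0.01      ] spindle [0.54950614 0.14422568 0.072     ]
```

View pics/w10.png

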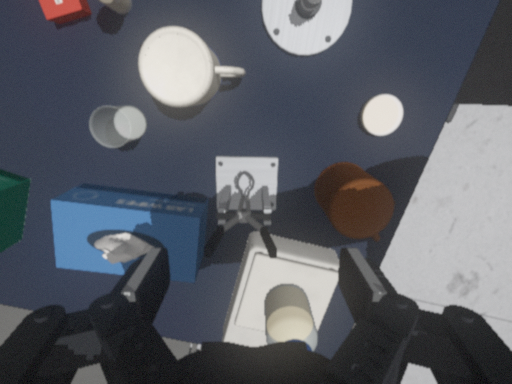

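View pics/w10c.png

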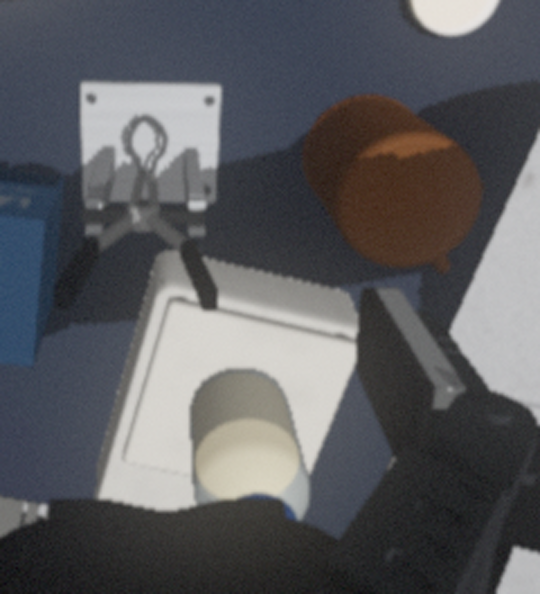

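```bash
python3 - <<'E'
from h import *
d=np.load('w10.npz'); c=(d['f'],d['cx'],d['cy'],d['T'])
P=lambda u,v,z: onz(c,180+(u+.5)/2.25-.5,120+(v+.5)/2.25-.5,z)
a,b=P(81,83,.01),P(221,86,.01); dd=b-a; print('plate far edge',a,b,np.linalg.norm(dd),np.degrees(np.arctan2(-dd[1],-dd[0])))
e=(a+b)/2; print('mid edge',e)
for n,q in dict(Ltop=(67,300,.213),Rtop=(208,300,.213),Llow=(93,242,.157),Rlow=(186,245,.157),ring=(145,138,.035),barL=(85,216,.113),barR=(206,216,.113)).items(): print(n,P(*q))
# triangulate spindle top / bottle cap
def tri(l):
    A=np.zeros((3,3));B=np.zeros(3)
    for cc,u,v in l:
        o,dr=ray(cc,u,v);M=np.eye(3)-np.outer(dr,dr);A+=M;B+=M@o
    return np.linalg.solve(A,B)
print('cap',tri([(cam('top'),106,188),(cam('scene'),98,224)]))
print('box corner', tri([(cam('top'),170,133),(cam('scene'),148,181)]))
E
python3 - <<'E'
import cv2
im=cv2.imread('pics/w10.png');cv2.imwrite('pics/w10d.png',cv2.resize(im[145:270,185:300],None,fx=4.5,fy=4.5,interpolation=cv2.INTER_CUBIC))
E
```

```text
plate far edge [0.62525806 0.37929899 0.01      ] [0.52883824 0.35642077 0.01      ] 0.09909689002929495 13.34813653255053
mid edge [0.57704815 0.36785988 0.01      ]
Ltop [0.59554322 0.43010343 0.213     ]
Rtop [0.53515079 0.41443092 0.213     ]
Llow [0.5904319  0.42670558 0.157     ]
Rlow [0.54300065 0.41616083 0.157     ]
ring [0.57270545 0.39999076 0.035     ]
barL [0.59852794 0.43273338 0.113     ]
barR [0.52979335 0.41487249 0.113     ]
cap [0.45794012 0.56462027 0.18338669]
box corner [0.60591846 0.44974722 0.10195066]
```

View pics/w10d.png

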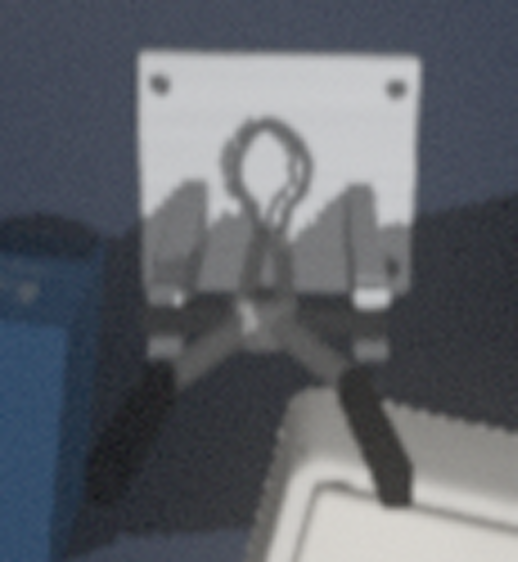

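Run:
```python
from h import *
go([.5642,.4217,.235],194)
```

```text
yaw now -165.5 shift [-0.0121  0.0704  0.0946] turn [-0.0006 -0.0008  0.0089] |d| 0.119
```

Emit:
carry_out(plan=[{"x": -0.006,"y": 0.035,"z": 0.02,"ax": 0,"ay": 0,"az": 0.009,"hand": 1},{"x": -0.012,"y": 0.07,"z": 0.04,"ax": 0,"ay": 0,"az": 0.009,"hand": 1},{"x": -0.012,"y": 0.07,"z": 0.07,"ax": 0,"ay": 0,"az": 0.009,"hand": 1},{"x": -0.012,"y": 0.07,"z": 0.09,"ax": 0,"ay": 0,"az": 0.009,"hand": 1},{"x": -0.012,"y": 0.07,"z": 0.095,"ax": 0,"ay": 0,"az": 0.009,"hand": 1},{"x": -0.012,"y": 0.07,"z": 0.095,"ax": 0,"ay": 0,"az": 0.009,"hand": 1},{"x": -0.012,"y": 0.07,"z": 0.095,"ax": 0,"ay": 0,"az": 0.009,"hand": 1}])

```text
clock: 9.55
tcp_pos: [0.5645, 0.4209, 0.2358]
orientation: [0.0, -0.121, 0.993, -0.0]
wrist_force: [-0.6, 0.6, 1.4]
finger_gap: 0.0855
```

Run:
```python
from h import *
c,im=snap('wrist','w11'); np.savez('w11.npz',f=c[0],cx=c[1],cy=c[2],T=c[3])
c2,im2=snap('scene','s11'); cv2.imwrite('pics/s11c.png',cv2.resize(im2[60:260,90:290,::-1],None,fx=2.9,fy=2.9,interpolation=cv2.INTER_CUBIC))
t,r=tool(); print(t,r.as_matrix().round(3)); go([.5642,.4217,.235],194)
```

```text
[0.56519638 0.42122242 0.23708415] [[-0.971 -0.24   0.002]
 [-0.24   0.971  0.001]
 [-0.003  0.    -1.   ]]
yaw now -166.1 shift [0.0009 0.0007 0.0021] turn [ 0.0005  0.0026 -0.0018] |d| 0.002
```

View pics/w11.png

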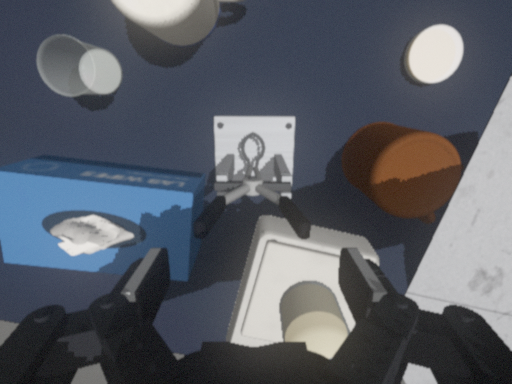

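View pics/s11c.png

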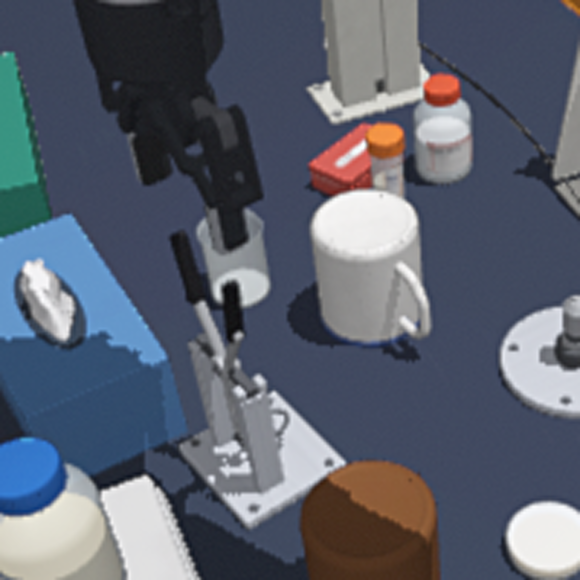

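```bash
cat >> h.py <<'E'
def tri(l):
    A=np.zeros((3,3));B=np.zeros(3)
    for cc,u,v in l:
        o,dr=ray(cc,u,v);M=np.eye(3)-np.outer(dr,dr);A+=M;B+=M@o
    return np.linalg.solve(A,B)
def load(n):
    d=np.load(n+'.npz'); return (d['f'],d['cx'],d['cy'],d['T'])
E
python3 - <<'E'
from h import *
im=cv2.imread('pics/w11.png'); cv2.imwrite('pics/w11c.png',cv2.resize(im[105:255,185:325],None,fx=4,fy=4,interpolation=cv2.INTER_CUBIC))
E
```

```text
(no output)
```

View pics/w11c.png

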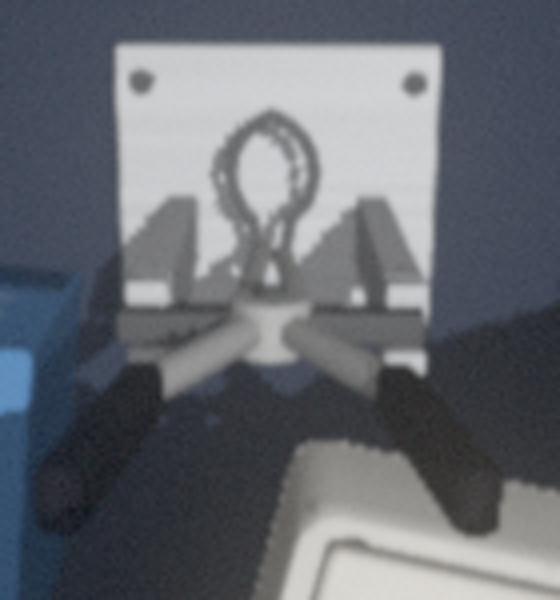

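Run:
```python
from h import *
c=load('w11'); P=lambda u,v,z: onz(c,185+(u+.5)/4-.5,105+(v+.5)/4-.5,z)
L,Rr=P(62,500,.213),P(473,505,.213); print('tops',L,Rr,(L+Rr)/2,np.linalg.norm(L-Rr),np.degrees(np.arctan2(*(L-Rr)[1::-1])))
L,Rr=P(118,324,.118),P(425,328,.118); print('bar',L,Rr,(L+Rr)/2,np.linalg.norm(L-Rr),np.degrees(np.arctan2(*(L-Rr)[1::-1])))
L,Rr=P(117,44,.01),P(441,46,.01); m=(L+Rr)/2; a=np.arctan2(*(L-Rr)[1::-1]); print('edge',m,np.linalg.norm(L-Rr),np.degrees(a),'bar pred',m[:2]+.057*np.array([-np.sin(a),np.cos(a)]))
print('ring',P(268,172,.037))
```

```text
tops [0.59743305 0.42922048 0.213     ] [0.53542077 0.41485173 0.213     ] [0.56642691 0.42203611 0.213     ] 0.06365519581396005 13.045685441001272
bar [0.60059492 0.4304714  0.118     ] [0.53128637 0.41441807 0.118     ] [0.56594065 0.42244474 0.118     ] 0.07114340740689379 13.04095257685629
edge [0.57738808 0.36733384 0.01      ] 0.09850269234582068 13.491770745079087 bar pred [0.56408966 0.42276084]
ring [0.572413   0.40128319 0.037     ]
```

Run:
```python
from h import *
go([.5658,.422,.163],193.4)
```

```text
yaw now -166.1 shift [-0.0006  0.0006  0.0741] turn [0.0005 0.0026 0.0087] |d| 0.074
```

Emit:
carry_out(plan=[{"x": -0.0006,"y": 0.0006,"z": 0.01,"ax": 0,"ay": 0.002,"az": 0.009,"hand": 1},{"x": -0.0006,"y": 0.0006,"z": 0.025,"ax": 0,"ay": 0.002,"az": 0.009,"hand": 1},{"x": -0.0006,"y": 0.0006,"z": 0.04,"ax": 0,"ay": 0.002,"az": 0.009,"hand": 1},{"x": -0.0006,"y": 0.0006,"z": 0.055,"ax": 0,"ay": 0.002,"az": 0.009,"hand": 1},{"x": -0.0006,"y": 0.0006,"z": 0.067,"ax": 0,"ay": 0.002,"az": 0.009,"hand": 1},{"x": -0.0006,"y": 0.0006,"z": 0.074,"ax": 0,"ay": 0.002,"az": 0.009,"hand": 1},{"x": -0.0006,"y": 0.0006,"z": 0.074,"ax": 0,"ay": 0.002,"az": 0.009,"hand": 1},{"x": -0.0006,"y": 0.0006,"z": 0.074,"ax": 0,"ay": 0.002,"az": 0.009,"hand": 1}])

```text
clock: 10.32
tcp_pos: [0.5661, 0.422, 0.1635]
orientation: [0.0, -0.116, 0.993, 0.0]
wrist_force: [-0.6, 0.2, -0.5]
finger_gap: 0.0853
```

Run:
```python
from h import *
c,im=snap('wrist','w12'); np.savez('w12.npz',f=c[0],cx=c[1],cy=c[2],T=c[3])
s=status.get_state(); print(s['tcp_pos'],s['wrist_force'],s['finger_gap']); go([.5658,.422,.163],193.4)
c2,im2=snap('scene','s12'); cv2.imwrite('pics/s12c.png',cv2.resize(im2[60:260,90:290,::-1],None,fx=2.9,fy=2.9,interpolation=cv2.INTER_CUBIC))
```

```text
[0.56637806 0.42216529 0.16412059] [-0.28053846 -0.02432767  0.67010026] 0.08564013219195214
yaw now -166.6 shift [ 0.0006 -0.      0.0011] turn [ 0.0009  0.0021 -0.0008] |d| 0.001
```

View pics/w12.png

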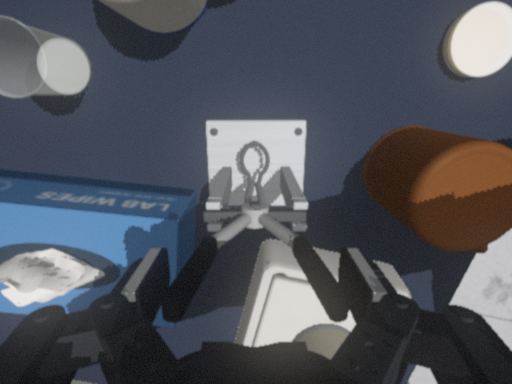

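View pics/s12c.png

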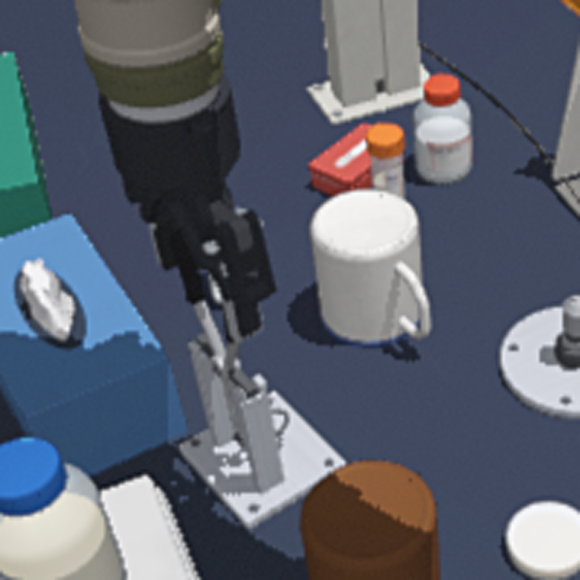

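Emit:
carry_out(plan=[{"x": 0.0005,"y": 0,"z": 0,"ax": 0.001,"ay": 0.002,"az": 0,"hand": 0.8},{"x": 0.0005,"y": 0,"z": 0,"ax": 0.001,"ay": 0.002,"az": 0,"hand": 0.6},{"x": 0.0005,"y": 0,"z": 0,"ax": 0.001,"ay": 0.002,"az": 0,"hand": 0.4},{"x": 0.0005,"y": 0,"z": 0,"ax": 0.001,"ay": 0.002,"az": 0,"hand": 0.3},{"x": 0.0005,"y": 0,"z": 0,"ax": 0.001,"ay": 0.002,"az": 0,"hand": 0.2},{"x": 0.0005,"y": 0,"z": 0,"ax": 0.001,"ay": 0.002,"az": 0,"hand": 0.2},{"x": 0.0005,"y": 0,"z": 0,"ax": 0.001,"ay": 0.002,"az": 0,"hand": 0.2},{"x": 0.0005,"y": 0,"z": 0,"ax": 0.001,"ay": 0.002,"az": 0,"hand": 0.2}], squeeze=32)

```text
clock: 11.08
tcp_pos: [0.5657, 0.423, 0.1689]
orientation: [0.002, -0.117, 0.993, 0.001]
wrist_force: [-5.1, -1.9, 14.4]
finger_gap: 0.041
```

Run:
```python
from h import *
c,im=snap('wrist','w13'); np.savez('w13.npz',f=c[0],cx=c[1],cy=c[2],T=c[3])
s=status.get_state(); print(s['tcp_pos'],s['wrist_force'],s['ft_torque'],s['finger_gap']); go([.5658,.422,.163],193.4)
```

```text
[0.56571295 0.42294098 0.16886665] [-6.15764478 -2.20794032 13.85263935] [-0.39530689  1.44722023 -0.09289393] 0.04140480562716396
yaw now -166.6 shift [ 0.0002 -0.0009  0.0059] turn [ 0.0022  0.0038 -0.0001] |d| 0.006
```

View pics/w13.png

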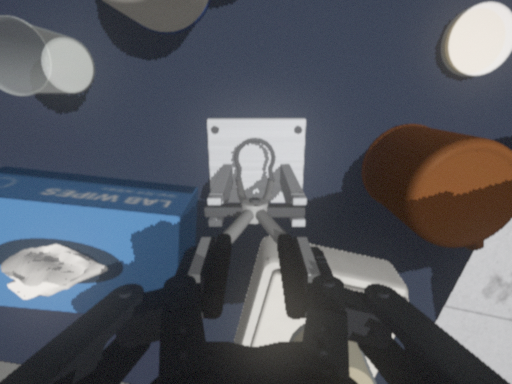

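Emit:
carry_out(plan=[{"x": 0,"y": -0.0005,"z": -0.002,"ax": 0.001,"ay": 0.002,"az": 0,"hand": 0.2},{"x": 0,"y": -0.0005,"z": -0.006,"ax": 0.001,"ay": 0.002,"az": 0,"hand": 0.2},{"x": 0,"y": -0.0005,"z": -0.012,"ax": 0.001,"ay": 0.002,"az": 0,"hand": 0.2},{"x": 0,"y": -0.0005,"z": -0.02,"ax": 0.001,"ay": 0.002,"az": 0,"hand": 0.2},{"x": 0,"y": -0.0005,"z": -0.035,"ax": 0.001,"ay": 0.002,"az": 0,"hand": 0.2},{"x": 0,"y": -0.0005,"z": -0.05,"ax": 0.001,"ay": 0.002,"az": 0,"hand": 0.2},{"x": 0,"y": -0.0005,"z": -0.065,"ax": 0.001,"ay": 0.002,"az": 0,"hand": 0.2},{"x": 0,"y": -0.0005,"z": -0.08,"ax": 0.001,"ay": 0.002,"az": 0,"hand": 0.2},{"x": 0,"y": -0.0005,"z": -0.095,"ax": 0.001,"ay": 0.002,"az": 0,"hand": 0.2},{"x": 0,"y": -0.0005,"z": -0.1,"ax": 0.001,"ay": 0.002,"az": 0,"hand": 0.2},{"x": 0,"y": -0.0005,"z": -0.1,"ax": 0.001,"ay": 0.002,"az": 0,"hand": 0.2},{"x": 0,"y": -0.0005,"z": -0.1,"ax": 0.001,"ay": 0.002,"az": 0,"hand": 0.2}])

```text
clock: 12.13
tcp_pos: [0.5657, 0.4222, 0.2685]
orientation: [0.001, -0.117, 0.993, 0.001]
wrist_force: [0.1, 0.5, -2.1]
finger_gap: 0.041
```

Run:
```python
from h import *
c,im=snap('wrist','w14'); np.savez('w14.npz',f=c[0],cx=c[1],cy=c[2],T=c[3])
s=status.get_state(); print(s['tcp_pos'],s['wrist_force'],s['ft_torque'],s['finger_gap']); go([.5658,.422,.265],193.4)
c2,im2=snap('scene','s14'); cv2.imwrite('pics/s14c.png',cv2.resize(im2[40:240,90:290,::-1],None,fx=2.9,fy=2.9,interpolation=cv2.INTER_CUBIC))
```

```text
[0.56539136 0.42203969 0.26777732] [-0.23740545  0.28714784 -2.11529914] [ 0.02081219  0.02444667 -0.02239135] 0.0406695895316153
yaw now -166.6 shift [-0.0004 -0.0001  0.0028] turn [ 0.0008  0.0006 -0.0002] |d| 0.003
```

View pics/w14.png

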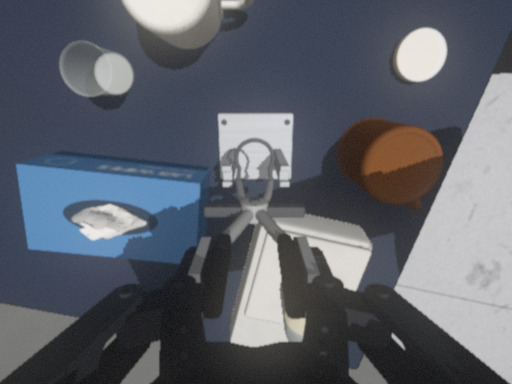

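View pics/s14c.png

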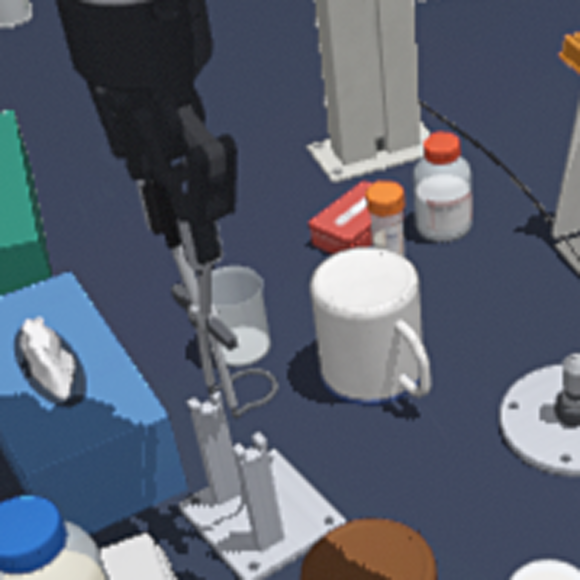

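Run:
```python
from h import *
for n in ('w13','w14'):
    im=cv2.imread(f'pics/{n}.png'); cv2.imwrite(f'pics/{n}c.png',cv2.resize(im[125:225,200:310],None,fx=5,fy=5,interpolation=cv2.INTER_CUBIC))
```

```text
(no output)
```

View pics/w13c.png

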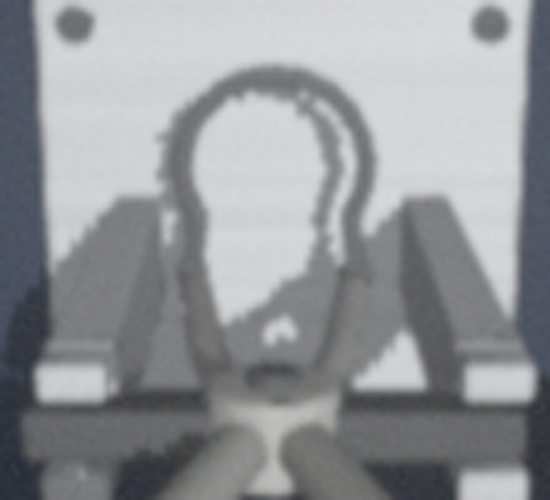

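View pics/w14c.png

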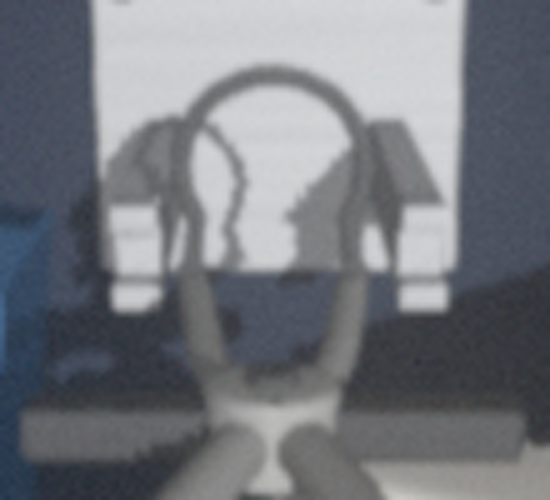

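Run:
```python
from h import *
t,r=tool(); c=load('w14'); print(t)
for zt in (.134,.132):
    p=onz(c,254.2,157.8,t[2]-zt+.002); print(p, r.inv().apply(p-t))
    e=[onz(c,200+x/5-.4,157.8,t[2]-zt) for x in (172,376)]; print('OD',np.linalg.norm(e[0]-e[1]))
    q=onz(c,254.2,125+66/5-.4,t[2]-zt+.002); print('top rim dist',np.linalg.norm(q-p))
# prediction of spindle from several views
print('w9',onz(load('w9'),239,83,.072)); 
# target: ring offset (0,-.022)
m=r.as_matrix(); off=m[:,1]*-.022; print('off',off)
S=np.array([.5495,.1432]); print('TCP for spindle',S-off[:2]); go([*(S-off[:2]),.26],193.4)
```

```text
[0.56517559 0.42194166 0.26745534]
[0.57124187 0.40076722 0.13545534] [-0.00101181 -0.02208115  0.13198695]
OD 0.039097210007006625
top rim dist 0.01888737103525805
[0.57133918 0.40036734 0.13745534] [-0.00101364 -0.02249153  0.12998671]
OD 0.03881587536464406
top rim dist 0.01875047674328465
w9 [0.54950614 0.14422568 0.072     ]
off [ 5.09508829e-03 -2.14018669e-02 -1.29143205e-05]
TCP for spindle [0.54440491 0.16460187]
yaw now -166.6 shift [ 0.0798 -0.2455  0.0073] turn [ 0.0006 -0.0001 -0.0002] |d| 0.258
```

Emit:
carry_out(plan=[{"x": 0.003,"y": -0.01,"z": 0,"ax": 0,"ay": 0,"az": 0,"hand": 0.2},{"x": 0.01,"y": -0.03,"z": 0,"ax": 0,"ay": 0,"az": 0,"hand": 0.2},{"x": 0.018,"y": -0.055,"z": 0,"ax": 0,"ay": 0,"az": 0,"hand": 0.2},{"x": 0.027,"y": -0.083,"z": 0,"ax": 0,"ay": 0,"az": 0,"hand": 0.2},{"x": 0.036,"y": -0.111,"z": 0,"ax": 0,"ay": 0,"az": 0,"hand": 0.2},{"x": 0.045,"y": -0.139,"z": 0,"ax": 0,"ay": 0,"az": 0,"hand": 0.2},{"x": 0.054,"y": -0.167,"z": 0,"ax": 0,"ay": 0,"az": 0,"hand": 0.2},{"x": 0.063,"y": -0.195,"z": 0.001,"ax": 0,"ay": 0,"az": 0,"hand": 0.2},{"x": 0.071,"y": -0.22,"z": 0.003,"ax": 0,"ay": 0,"az": 0,"hand": 0.2},{"x": 0.077,"y": -0.237,"z": 0.005,"ax": 0,"ay": 0,"az": 0,"hand": 0.2},{"x": 0.08,"y": -0.245,"z": 0.007,"ax": 0,"ay": 0,"az": 0,"hand": 0.2},{"x": 0.08,"y": -0.245,"z": 0.007,"ax": 0,"ay": 0,"az": 0,"hand": 0.2}])

```text
clock: 13.23
tcp_pos: [0.5433, 0.1634, 0.2593]
orientation: [-0.001, -0.115, 0.993, 0.0]
wrist_force: [0.7, 0.4, -2.5]
finger_gap: 0.0409
```

Emit:
carry_out(plan=[{"x": 0,"y": 0,"z": 0.01,"ax": 0,"ay": 0,"az": 0,"hand": 0.2},{"x": 0,"y": 0,"z": 0.022,"ax": 0,"ay": 0,"az": 0,"hand": 0.2},{"x": 0,"y": 0,"z": 0.03,"ax": 0,"ay": 0,"az": 0,"hand": 0.2},{"x": 0,"y": 0,"z": 0.03,"ax": 0,"ay": 0,"az": 0,"hand": 0.2},{"x": 0,"y": 0,"z": 0.03,"ax": 0,"ay": 0,"az": 0,"hand": 0.2},{"x": 0,"y": 0,"z": 0.03,"ax": 0,"ay": 0,"az": 0,"hand": 0.2}])

```text
clock: 13.73
tcp_pos: [0.5435, 0.1641, 0.2296]
orientation: [-0.001, -0.116, 0.993, 0.0]
wrist_force: [-0.2, 0.1, -2.3]
finger_gap: 0.0411
```

Run:
```python
from h import *
c,im=snap('wrist','w15'); np.savez('w15.npz',f=c[0],cx=c[1],cy=c[2],T=c[3])
s=status.get_state(); print(s['tcp_pos'],s['wrist_force'],s['ft_torque'],s['finger_gap']); go([.5444,.1646,.23],193.4)
c2,im2=snap('scene','s15'); cv2.imwrite('pics/s15c.png',cv2.resize(im2[90:230,220:360,::-1],None,fx=4.1,fy=4.1,interpolation=cv2.INTER_CUBIC))
cv2.imwrite('pics/w15c.png',cv2.resize(im[100:240,190:320,::-1],None,fx=4.2,fy=4.2,interpolation=cv2.INTER_CUBIC))
```

```text
[0.54363647 0.16400218 0.22986829] [-0.16985335  0.24360677 -1.49306756] [ 0.01415946 -0.05765865  0.04025069] 0.041223261899757044
yaw now -166.7 shift [-0.0009  0.0004 -0.0001] turn [ 0.0006 -0.0013 -0.002 ] |d| 0.001
```

View pics/w15c.png

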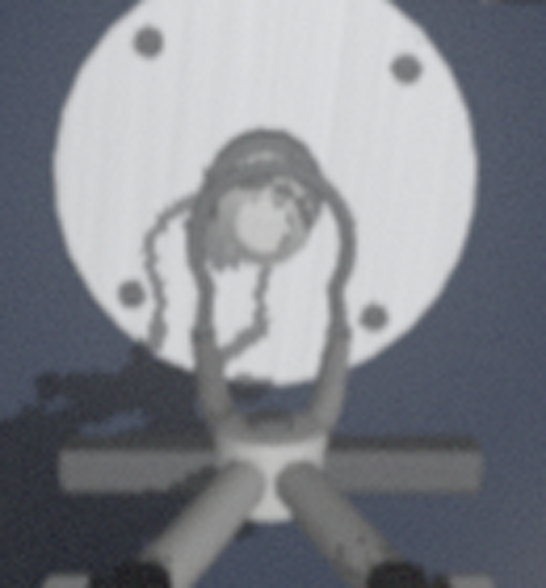

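View pics/s15c.png

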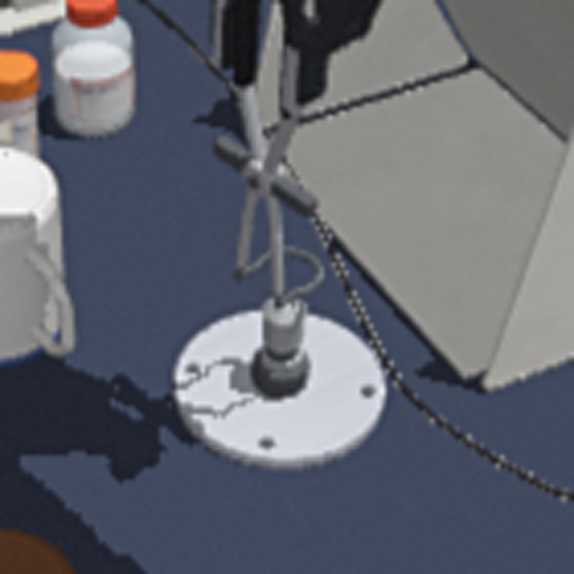

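Run:
```python
from h import *
im=cv2.imread('pics/w15.png',0)[125:185,225:285]
im=cv2.createCLAHE(3,(2,2)).apply(im); cv2.imwrite('pics/w15d.png',cv2.resize(im,None,fx=10,fy=10,interpolation=cv2.INTER_CUBIC))
```

```text
(no output)
```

View pics/w15d.png

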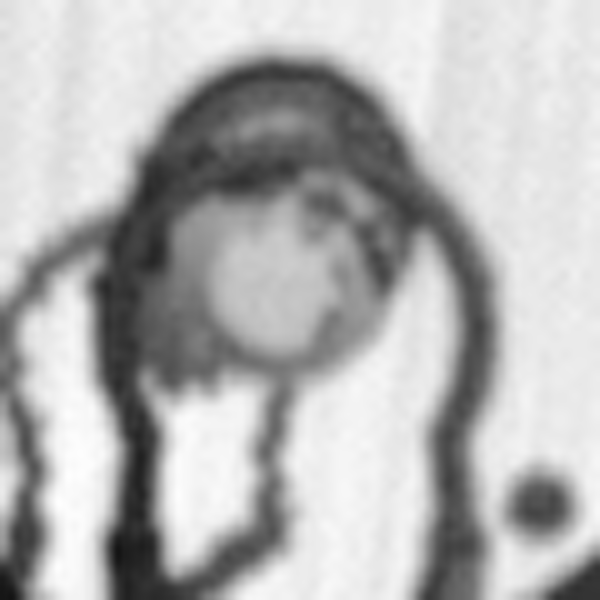

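Run:
```python
from h import *
t,r=tool(); c=load('w15'); print(t)
s=onz(c,252.4,153.1,.072); ring=onz(c,254.2,157.8,t[2]-.134+.002); print('spindle',s,'ring',ring)
d=(s-ring); d[2]=0; print('shift tool', r.inv().apply(d))
# bolts -> plate center
B=[(148,42),(406,69),(374,317),(132,294)]
P=[onz(c,190+(u+.5)/4.2-.5,100+(v+.5)/4.2-.5,.01) for u,v in B]; print('plate',np.mean(P,0),np.linalg.norm(P[0]-P[2]),np.linalg.norm(P[1]-P[3]))
go([t[0],t[1],t[2]],193.4)
# scene check
c2=cam('scene'); print('scene spindle', onz(c2,220+(284+.5)/4.1-.5,90+(300+.5)/4.1-.5,.072))
```

```text
[0.54368857 0.16387191 0.22997316]
spindle [0.55014662 0.14300342 0.072     ] ring [0.54855826 0.14220024 0.09797316]
shift tool [-1.73035078e-03  4.16944087e-04 -1.58986105e-06]
plate [0.54985147 0.14277648 0.01      ] 0.10406166965236019 0.10378456267945102
yaw now -166.7 shift [0. 0. 0.] turn [ 0.0005 -0.001  -0.0022] |d| 0.0
scene spindle [0.55026992 0.14014276 0.072     ]
```

Emit:
carry_out(plan=[{"x": -0.0015,"y": 0.0004,"z": 0,"ax": 0.0005,"ay": -0.001,"az": 0,"hand": 0.2},{"x": -0.0015,"y": 0.0004,"z": 0.004,"ax": 0.0005,"ay": -0.001,"az": 0,"hand": 0.2},{"x": -0.0015,"y": 0.0004,"z": 0.01,"ax": 0.0005,"ay": -0.001,"az": 0,"hand": 0.2},{"x": -0.0015,"y": 0.0004,"z": 0.016,"ax": 0.0005,"ay": -0.001,"az": 0,"hand": 0.2},{"x": -0.0015,"y": 0.0004,"z": 0.022,"ax": 0.0005,"ay": -0.001,"az": 0,"hand": 0.2},{"x": -0.0015,"y": 0.0004,"z": 0.027,"ax": 0.0005,"ay": -0.001,"az": 0,"hand": 0.2},{"x": -0.0015,"y": 0.0004,"z": 0.03,"ax": 0.0005,"ay": -0.001,"az": 0,"hand": 0.2},{"x": -0.0015,"y": 0.0004,"z": 0.03,"ax": 0.0005,"ay": -0.001,"az": 0,"hand": 0.2},{"x": -0.0015,"y": 0.0004,"z": 0.03,"ax": 0.0005,"ay": -0.001,"az": 0,"hand": 0.2}])

```text
clock: 14.58
tcp_pos: [0.5448, 0.1646, 0.1997]
orientation: [-0.0, -0.116, 0.993, 0.0]
wrist_force: [-0.3, 0.3, -1.4]
finger_gap: 0.041
```

Run:
```python
from h import *
c,im=snap('wrist','w16'); np.savez('w16.npz',f=c[0],cx=c[1],cy=c[2],T=c[3])
s=status.get_state(); print(s['tcp_pos'],s['wrist_force'],s['ft_torque'],s['finger_gap'])
cv2.imwrite('pics/w16c.png',cv2.resize(im[110:200,200:310,::-1],None,fx=6,fy=6,interpolation=cv2.INTER_CUBIC))
```

```text
[0.54506373 0.16462524 0.20002679] [ 0.02722206  0.43546834 -1.0383784 ] [-0.0158325  -0.00368593 -0.00682869] 0.04101072672890119
```

View pics/w16c.png

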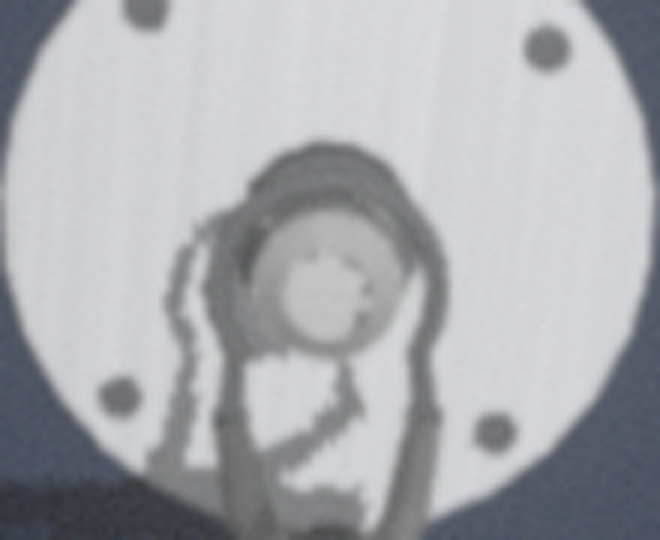

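Run:
```python
from h import *
t,r=tool(); c=load('w16')
s=onz(c,200+(325+.5)/6-.5,110+(297+.5)/6-.5,.072); ring=onz(c,254.2,157.8,t[2]-.134+.002); d=s-ring; d[2]=0
print(s,ring,r.inv().apply(d)); print(t)
```

```text
[0.55046656 0.14311863 0.072     ] [0.55013607 0.14262751 0.06802679] [-4.34436039e-04  4.02116954e-04  2.07317091e-08]
[0.54506373 0.16462524 0.20002679]
```

Emit:
carry_out(plan=[{"x": -0.0003,"y": 0.0004,"z": 0.005,"ax": 0,"ay": 0,"az": 0,"hand": 0.2},{"x": -0.0003,"y": 0.0004,"z": 0.011,"ax": 0,"ay": 0,"az": 0,"hand": 0.2},{"x": -0.0003,"y": 0.0004,"z": 0.017,"ax": 0,"ay": 0,"az": 0,"hand": 0.2},{"x": -0.0003,"y": 0.0004,"z": 0.022,"ax": 0,"ay": 0,"az": 0,"hand": 0.2},{"x": -0.0003,"y": 0.0004,"z": 0.025,"ax": 0,"ay": 0,"az": 0,"hand": 0.2},{"x": -0.0003,"y": 0.0004,"z": 0.027,"ax": 0,"ay": 0,"az": 0,"hand": 0.2},{"x": -0.0003,"y": 0.0004,"z": 0.027,"ax": 0,"ay": 0,"az": 0,"hand": 0.2},{"x": -0.0003,"y": 0.0004,"z": 0.027,"ax": 0,"ay": 0,"az": 0,"hand": 0.2},{"x": -0.0003,"y": 0.0004,"z": 0.027,"ax": 0,"ay": 0,"az": 0,"hand": 0.2}])

```text
clock: 15.38
tcp_pos: [0.5455, 0.1651, 0.1733]
orientation: [0.0, -0.116, 0.993, 0.0]
wrist_force: [-0.7, 0.5, -1.1]
finger_gap: 0.0409
```

Run:
```python
from h import *
c,im=snap('wrist','w17'); np.savez('w17.npz',f=c[0],cx=c[1],cy=c[2],T=c[3])
s=status.get_state(); print(s['tcp_pos'],s['wrist_force'],s['ft_torque'],s['finger_gap'],abs(s['qvel']).max())
t,r=tool(); print(r.as_matrix()[:,2].round(4))
cv2.imwrite('pics/w17c.png',cv2.resize(im[110:230,190:320,::-1],None,fx=4.5,fy=4.5,interpolation=cv2.INTER_CUBIC))
c2,im2=snap('scene','s17'); cv2.imwrite('pics/s17c.png',cv2.resize(im2[90:230,190:330,::-1],None,fx=4.2,fy=4.2,interpolation=cv2.INTER_CUBIC))
```

```text
[0.54556215 0.16511101 0.17339301] [ 0.71626754 -0.33288093 -1.0902734 ] [ 0.03153335 -0.0452082   0.02628144] 0.04071785712352646 0.0016763586274695813
[ 7.e-04  2.e-04 -1.e+00]
```

View pics/w17c.png

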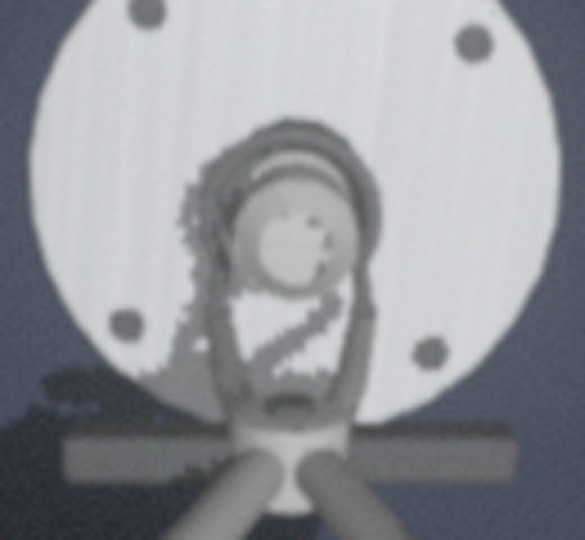

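View pics/s17c.png

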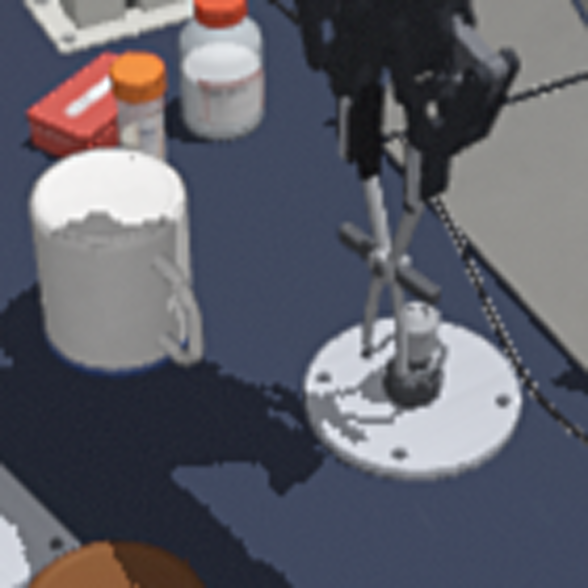

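Run:
```python
from h import *
c=load('w17'); s=cam('scene')
w=(190+(290.5)/4.5-.5,110+(458.5)/4.5-.5); q=(190+389.5/4.2-.5,90+263.5/4.2-.5)
print('bar mid',tri([(c,*w),(s,*q)]),'exp z .117')
t,r=tool(); print('pred scene px of bar mid at .117', (proj(s,t+np.array([0,0,.117-t[2]]))-[190,90]+.5)*4.2)
for z in (.036,.039,.042):
    p=np.array([.5502,.1431,z]); n=r.as_matrix()[:,1]; print(z,[((proj(s,p+.0195*np.array(d))-[190,90]+.5)*4.2).round(0) for d in (r.as_matrix()[:,0],-r.as_matrix()[:,0],-n)])
im2=cv2.imread('pics/s17.png'); cv2.imwrite('pics/s17d.png',cv2.resize(im2[155:195,265:310],None,fx=13,fy=13,interpolation=cv2.INTER_CUBIC))
```

```text
bar mid [0.54473653 0.16474347 0.11876473] exp z .117
pred scene px of bar mid at .117 [385.01495957 264.31373998]
0.036 [array([434., 375.]), array([387., 339.]), array([435., 341.])]
0.039 [array([434., 371.]), array([387., 335.]), array([435., 338.])]
0.042 [array([434., 367.]), array([387., 331.]), array([435., 334.])]
```

View pics/s17d.png

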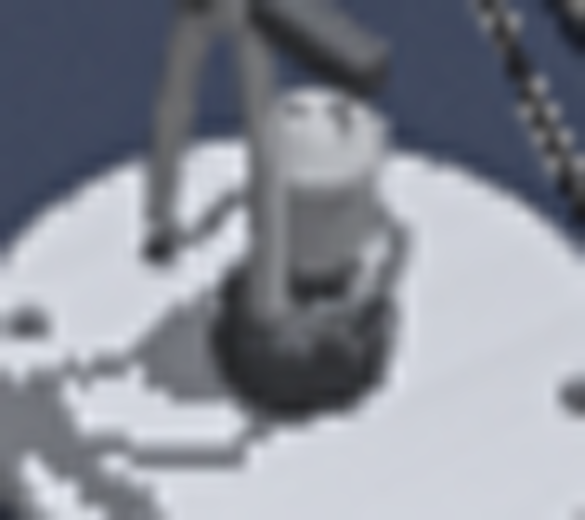

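Run:
```python
from h import *
s=cam('scene'); f=lambda p:((proj(s,p)-[265,155]+.5)*13).round(0)
print('spindle top centre',f([.5502,.1431,.072]),[f(np.array([.5502,.1431,.072])+.007*np.array(d)) for d in ([1,0,0],[-1,0,0],[0,1,0],[0,-1,0])])
print('plate edges', [f(np.array([.5502,.1431,.01])+.062*np.array(d)) for d in ([.42,.9,0],[.9,-.42,0])])
t,r=tool()
n=r.as_matrix()[:,1]; x=r.as_matrix()[:,0]
for dz in (0,.003): print('bar end top right',f(t+[0,0,.117+dz-t[2]]+.036*x),'tip L',f(np.array([.5502,.1431,.035+dz])+.024*n-.017*x))
im=cv2.imread('pics/s17.png'); cv2.imwrite('pics/s17e.png',cv2.resize(im[140:180,265:310],None,fx=13,fy=13,interpolation=cv2.INTER_CUBIC))
print('bar ends in e', [((proj(s,t+[0,0,.117-t[2]]+k*x)-[265,140]+.5)*13).round() for k in (-.036,.036)])
```

```text
spindle top centre [303. 113.] [array([283.,  90.]), array([322., 137.]), array([269., 125.]), array([337., 101.])]
plate edges [array([-44., 368.]), array([261., 137.])]
bar end top right [362.  81.] tip L [133. 273.]
bar end top right [363.  67.] tip L [134. 261.]
bar ends in e [array([77., 65.]), array([362., 276.])]
```

View pics/s17e.png

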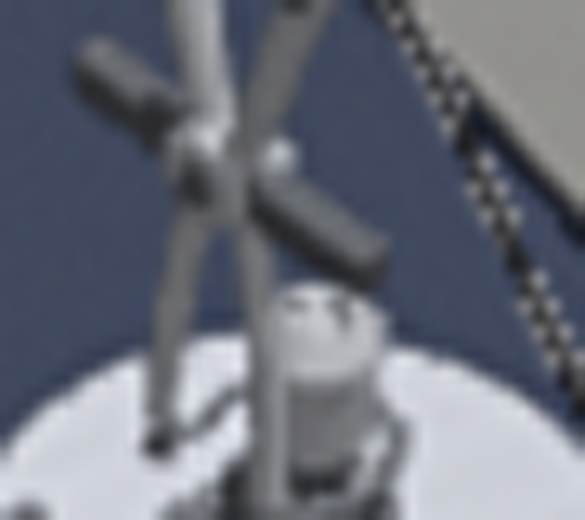

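Run:
```python
from h import *
s=cam('scene')
a=np.radians(13.4); x=np.array([np.cos(a),np.sin(a),0])
f=lambda p:((proj(s,p)-[145,160]+.5)*11).round(0)
m=np.array([.5655,.4225,.113])
print('bar ends holder',f(m-.036*x),f(m+.036*x),f(m))
print('corners',[f(p) for p in ([.5289,.3552,.01],[.6253,.3788,.01])])
for n in ('s12','s15'):
    im=cv2.imread(f'pics/{n}.png')
    if n=='s12': cv2.imwrite('pics/s12e.png',cv2.resize(im[160:215,145:205],None,fx=11,fy=11,interpolation=cv2.INTER_CUBIC))
    else: cv2.imwrite('pics/s15e.png',cv2.resize(im[130:185,265:315],None,fx=11,fy=11,interpolation=cv2.INTER_CUBIC))
g=lambda p:((proj(s,p)-[265,130]+.5)*11).round(0)
print('s15: spindle top',g([.5502,.1431,.072]),'chamfer base',g([.5502,.1431,.066]), 'hub top',g([.5502,.1431,.028]))
print('left/right of spindle at .066',g(np.array([.5502,.1431,.066])+.012*np.array([.45,.9,0])),g(np.array([.5502,.1431,.066])-.012*np.array([.45,.9,0])))
t=np.array([.5437,.1640,.2299]); print('s15 bar ends z .1739',g(t+[0,0,.1739-t[2]]-.036*x),g(t+[0,0,.1739-t[2]]+.036*x))
```

```text
bar ends holder [351. 392.] [149. 184.] [248. 285.]
corners [array([703., 651.]), array([432., 381.])]
s15: spindle top [256. 371.] chamfer base [255. 392.] hub top [247. 521.]
left/right of spindle at .066 [198. 392.] [312. 391.]
s15 bar ends z .1739 [334. 121.] [ 80. -55.]
```

View pics/s12e.png

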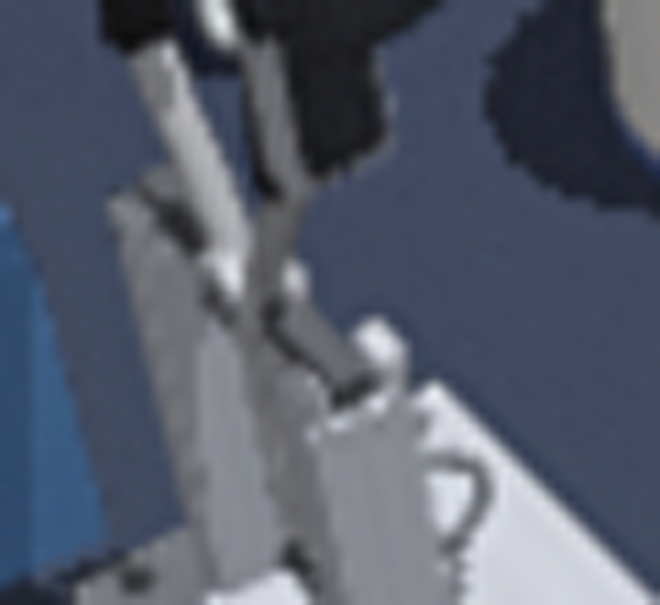

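View pics/s15e.png

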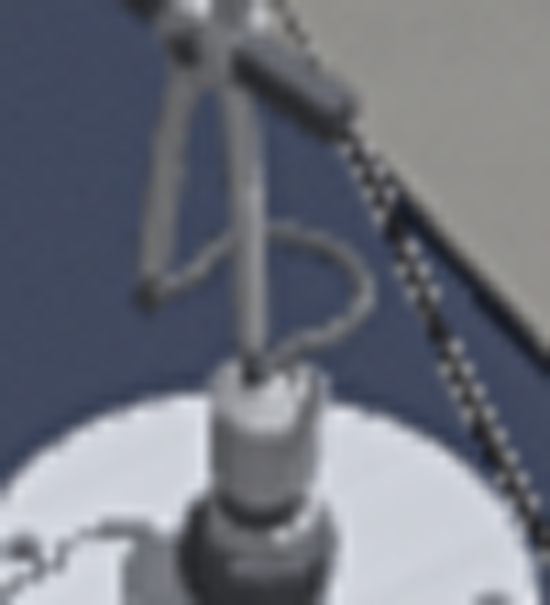

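Run:
```python
from h import *
s=status.get_state(); print(s['clock'],s['tcp_pos'],s['wrist_force'],s['finger_gap'],abs(s['qvel']).max())
print(env.hand_in())
```

```text
15.4833 [0.54553536 0.16512155 0.17338942] [ 0.56376982  0.10144114 -2.23116016] 0.04089534967942693 0.0022688973679281825
the job is handed in; nothing more can be done
None
```

I handed the job in at 15.5 s with both steps done; the simulator gave no verdict.

- **Mug:** I lifted it off the spindle by its handle and set it down upside down at about (0.685, 0.268), roughly 0.18 m from the spindle. I let go of it there, and pictures taken afterwards show it standing upright. I never went near the dish.
- **Pliers:** I gripped the handles at 32 N. The gap between the fingers was 41 mm, so the handles are at the stop and the ring is fully spread. I lifted the pliers straight out of the holder, centred the ring over the spindle with the wrist camera and lowered it.

**Last checks:**
- **Centring:** the ring was within about 0.6 mm of the spindle axis, measured just before the final 27 mm descent.
- **Height:** the ring is at about 39.5 mm, against 39 mm for the groove. This comes from the gripper height, given that the ring sat at 35 mm in the holder and the wrist pictures show no slip.
- **Load and motion:** the wrist carried about 1 to 2 N downward, which is roughly the pliers' own weight, so the ring is not leaning on the stand. The arm was at rest and the tool was vertical to within 0.001 rad.

**One disagreement:** measured with the scene camera as well, the pliers' cross-bar came out about 1.8 mm higher than expected. The bar showed nearly the same offset while still in the holder, so I put it down to camera calibration and left the height as it was.

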